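# Tidy the model-building bench

### The job

Tidy up the model-building bench in this order. First slide the blue floor pan along the drying rack's two grooves until it is fully home; then hang the file and the scraper by their eyes, one on each peg of the sloping board, lying against it; and last stand every paint jar that is there upright and centred on the disc of its own colour on the shelf, so that they make a neat row. Leave the glue bottle, the jar lid and the model seat where they are.

Things in the scene. Friction and masses are not known exactly. Their poses are not given: they have to be found in the camera images.
- pan: Blue plastic model-car floor pan lying flat on the green mat: a slab 140 (its x) x 100 (its y) x 5 mm thick, with a raised tunnel on top to grip, 90 mm long along x, 16 mm wide (y), centred, its top 38 mm above the underside. About 120 g. Origin: centre of the underside; z up. Either x end may go in first.
- rack: Fixed grey drying rack, 150 mm wide (y), 22 mm high. x is the slide-in direction, away from the robot. Floor 8 mm above the bench. Each side has a groove 8 mm high under an orange lip, for the slab's long edges: groove walls 104 mm apart, lips 84 mm apart, open between. Mouth at x = -60 mm, flared horns reach 37 mm further out; back stop at x = +66 mm. Origin: centre of its underside.
- rack_home (a point): Where the pan's origin is when the pan is fully home against the back stop: on the rack's floor, 8 mm above the bench.
- board: Fixed plywood tool board, 190 mm wide; its flat face, 200 mm long, rises away from the robot at 0.42 rad (24 deg) to the horizontal. Origin: on the bench under the middle of the low front edge; x horizontal, to the high side; y left. In this frame the face passes 12 mm above the origin, rises along (cos 0.42, 0, sin 0.42), normal (-sin 0.42, 0, cos 0.42).
- peg_left (a point): Foot of the left steel peg on the board's face (red ring), 170 mm up the slope. Peg 9 mm in diameter, standing 30 mm out square to the face. The two pegs are 100 mm apart.
- peg_right (a point): Foot of the right steel peg, the same.
- file: Flat file lying on the mat, 182 mm long along its x: orange handle 90 x 24 x 16 mm thick centred over the origin, 4 mm thick dark blade towards -x (to x = -100 mm), steel eye towards +x. Underside flat. About 90 g. Origin: underside of the handle, at its middle; z up.
- file_eye (a point): Centre of the file's eye, at the underside, 64 mm from the origin along +x: hole 20 mm in diameter in a steel ring 34 mm across and 6 mm thick.
- scraper: Scraper with a yellow handle: same handle, eye and origin as the file, with a steel blade 4 mm thick, widening to 36 mm, towards -x (to x = -100 mm). About 90 g.
- scraper_eye (a point): Centre of the scraper's eye, at the underside, 64 mm from the origin along +x, same size as the file's.
- step: Fixed low wooden shelf 140 mm deep (x) and 360 mm long (y), its top 24 mm above the bench, with a 9 mm high lip along the far edge. Five coloured discs 57 mm across lie on it in one row along y, 62 mm apart, in any order. Origin: centre of its underside.
- jar_red: Closed squat paint jar, red with an aluminium cap that has a red top: 54 mm in diameter all the way up, 46 mm high, heavier at the bottom, about 90 g, standing upright. Origin: centre of its underside. It may be absent.
- spot_red: The red disc on the shelf (flat, look only): the place of the red jar. Origin: its centre, on the shelf's top, 24 mm above the bench.
- jar_yellow: Closed squat paint jar, yellow with an aluminium cap that has a yellow top: 54 mm in diameter all the way up, 46 mm high, heavier at the bottom, about 90 g, standing upright. Origin: centre of its underside. It may be absent.
- spot_yellow: The yellow disc on the shelf (flat, look only): the place of the yellow jar. Origin: its centre, on the shelf's top, 24 mm above the bench.
- jar_green: Closed squat paint jar, green with an aluminium cap that has a green top: 54 mm in diameter all the way up, 46 mm high, heavier at the bottom, about 90 g, standing upright. Origin: centre of its underside. It may be absent.
- spot_green: The green disc on the shelf (flat, look only): the place of the green jar. Origin: its centre, on the shelf's top, 24 mm above the bench.
- jar_white: Closed squat paint jar, white with an aluminium cap that has a white top: 54 mm in diameter all the way up, 46 mm high, heavier at the bottom, about 90 g, standing upright. Origin: centre of its underside. It may be absent.
- spot_white: The white disc on the shelf (flat, look only): the place of the white jar. Origin: its centre, on the shelf's top, 24 mm above the bench.
- jar_black: Closed squat paint jar, black with an aluminium cap that has a black top: 54 mm in diameter all the way up, 46 mm high, heavier at the bottom, about 90 g, standing upright. Origin: centre of its underside. It may be absent.
- spot_black: The black disc on the shelf (flat, look only): the place of the black jar. Origin: its centre, on the shelf's top, 24 mm above the bench.
- glue: Bystander: glue bottle with orange cap, 44 mm in diameter, 110 mm high, standing beyond the work.
- lid: Bystander: aluminium jar lid, 64 mm across, 22 mm high.
- seat: Bystander: blue model-car seat, 50 x 70 mm, 62 mm high.

How it is judged:
On the way, in this order (a step that is already met when the one before it is completed fails the run):
1. the floor pan is fully home in the drying rack (distance between pan and rack_home below 0.01 m and angle between the x axis of pan and the x axis of rack, either way round below 0.07 rad and angle between pan's own z axis and vertical below 0.06 rad), for 0.2 s.
2. file and scraper hang by their eyes, one on each peg (((distance between file_eye and peg_left below 0.0105 m and distance between scraper_eye and peg_right below 0.0105 m) or (distance between file_eye and peg_right below 0.0105 m and distance between scraper_eye and peg_left below 0.0105 m)) and angle between file's own z axis and vertical between 0.29 and 0.55 rad and angle between scraper's own z axis and vertical between 0.29 and 0.55 rad), for 0.2 s.
3. every jar that is there stands on the disc of its own colour (horizontal distance between jar_red and spot_red below 0.012 m and height (world z) of jar_red between 0.019 and 0.032 m and angle between each of jar_red, jar_yellow, jar_green, jar_white, jar_black's own z axis and vertical below 0.1 rad and horizontal distance between jar_yellow and spot_yellow below 0.012 m and height (world z) of jar_yellow between 0.019 and 0.032 m and horizontal distance between jar_green and spot_green below 0.012 m and height (world z) of jar_green between 0.019 and 0.032 m and horizontal distance between jar_white and spot_white below 0.012 m and height (world z) of jar_white between 0.019 and 0.032 m and horizontal distance between jar_black and spot_black below 0.012 m and height (world z) of jar_black between 0.019 and 0.032 m), for 0.2 s.
At the end, for the whole second after the job is handed in: The pan is flat, square within 4 deg and within 10 mm of home; file and scraper lie on the sloping face (7 deg), one per peg, eye within 10 mm of the peg foot; each jar present stands upright on the shelf within 12 mm of its own disc's centre; all at rest (all of step 1 and all of step 2 and all of step 3 and linear speed of each of pan, file, scraper, jar_red, jar_yellow, jar_green, jar_white, jar_black below 0.03 m/s); the robot touches nothing.
It fails at once if the glue is pushed away (distance of glue from where it was at the start of the episode above 0.03 m).
It fails at once if the lid is pushed away (distance of lid from where it was at the start of the episode above 0.03 m).
It fails at once if the seat is pushed away (distance of seat from where it was at the start of the episode above 0.03 m).
Of jar_red, jar_yellow, jar_green, jar_white, jar_black only 3 to 5 are there at a start; the rules pass over those that are not, and their reading is None.
At some moment in a run one of jar_red, jar_yellow, jar_green, jar_white, jar_black, file, scraper may be knocked a few centimetres aside while the robot is not near it.
It also fails if it takes over 208 s, if anything falls off the work surface, if the arm or the gripper's body presses on something with over 40 N, if the wrist force passes 120 N, or if a joint passes its speed limit or range.

### The arm

A 6-joint arm with a two-finger parallel gripper is mounted at the origin on the work surface. World frame = base frame: x ahead of the robot, y to its left, z up, the work surface at z = 0. Lengths are in m, angles in rad, forces in N, time in s.
With the tool pointing down it reaches from about 0.25 to 0.85 m from the base axis. Payload 12.5 kg.
Tool frame: the origin (TCP) lies midway between the tips of the shut fingers; the grasp point (between the pads) lies arm.grip_point_offset behind it (arm.grip_point_offset is the distance from the TCP to the grasp point, in m); z points along the fingers, y is the direction in which the jaws open and shut (so a half turn about z gives the same grasp; the last joint's range is limited). The gripper opens to 93 mm and grips with 3 to 60 N. Pads are 15 mm wide; open, the fingers measure 128 mm over their backs; the gripper's body (75 mm by 188 mm) begins 65 mm behind the grasp point.
Start: joints at [-1.191, 0.351, 1.652, -0, 1.139, -0.085], TCP at [0.247, -0.492, 0.219] pointing down, gripper open.
Joint ranges: [-2.75, 2.75], [-0.79, 2.1], [0.01, 2.65], [-1.57, 4.71], [0.07, 3.14], [-2.87, 2.87]. Speed limits (rad/s): [2.22, 2.22, 2.79, 3.14, 3.14, 3.14].

### API

Orientations are given as a unit quaternion [x, y, z, w].
In Python, from plant import arm, cams gives the robot as it stands.
- The arm moves only by the tool carry_out, never from a script. Its argument "moves" is a list of rows, each a list of 4 numbers: the shift along the world's x, y, z in units of 50 mm (1.0 is 50 mm), then the turn about the world's z in units of 5 degrees (1.0 is 5 degrees). In form: [[x, y, z, yaw], ...]. A call has 1 to 12 rows; each row is the pose to reach, as a shift and turn from the pose commanded when the call began; what a row does not reach only later rows make up. A row lasts 1/10 s, in which the tool goes at most 50 mm and 8.59 degrees, less where a joint would pass 70% of its speed; a pose out of reach is approached as far as the arm can. A call with a gripper value outside its range is refused whole. "gripper" is the finger opening in mm, from 0 to 93, set as the call begins (left out, the last holds). The fingers move at their own pace and stop on an object; "grip_force" is the grip in N (left out, the last holds). Time passes only in rows, so rows that repeat a pose let the fingers close. It gives the time, the measured TCP pose, the force and the opening at its end, in the units of the state.
- arm.sense(): the state, without advancing time (a new reading comes with each control period).
- cams.read_camera(name): name is "scene" or "side" or "wrist"; returns the picture (480x640x3 uint8, blue, green, red); there is no depth.
- cams.get_calibration(name): a dict with "K" (3x3 intrinsics, pixels), "origin" and "orientation" of the camera in the world; the wrist camera has in their place "hand_eye" (4x4, takes a point from camera to tool coordinates, whose origin is the TCP and whose axes are the flange's). Camera axes: x right, y down, z forward; pixel columns grow to the right and rows downward; lengths in m; the calibration is good to about 2 mm. A picture is of the moment at which its call begins: read the wrist's pose just before it. get_calibration takes no time and is no camera call.
- arm.hand_in(): hands the job in, once; it reports no verdict.
Trained networks look in the newest picture that a camera, given by its name, has taken for a name from the list of things; names that differ only in an ending like _2 or _b are one class to them, and where a whole thing is asked for, a point or a joint stands for the part that bears it (a point fixed in the world has none). Each returns a list of dicts, best first, with "p" (0 to 1); they miss things now and then, are a little off and sometimes report something else, mostly with a low value. They report only what shows in the picture. A call takes as long as a camera call.
- cams.spot_in(name, camera): "rect" ([left, top, width, height] in pixels, round what is visible of it).
- cams.trace(name, camera): "region" (480x640 bool, what is visible of it) and "rect" ([left, top, width, height] in pixels, round what is visible of it).
The state is a dict: "t": time; "joint_positions": joint angles; "joint_velocities": joint speeds; "joint_efforts": joint torques, N m; "position": TCP position; "orientation": TCP orientation; "wrist_force": force on the tool from outside, world axes, zero at the start; "wrist_torque": the same for the moment, N m; "finger_gap": finger opening in m.
Only numpy, scipy, OpenCV 4.12 (cv2) and the standard library are available. Lean on these libraries where they do the work, as an engineer would, in place of code of your own. Each camera call takes 0.05 s, during which the arm holds its last target.

## Working session

There is one attempt and no reset: what is moved stays moved. The work goes in short steps, Python scripts to look and compute and a tool call to move; the robot and the scene stay as the last step left them, time stands still between calls to the robot, and variables do not carry over. Pictures are saved under pics/ and viewed, and the job is handed in when it is done.

Besides the shell and the picture viewer there is one more tool, called after ">>>" by a JSON object that holds its "method" and its "body". carry_out: Moves the arm, as the interface text tells. Its arguments: {"type":"object","properties":{"moves":{"type":"array"},"gripper":{"type":"number"},"grip_force":{"type":"number"}},"required":["moves"]}

```bash
ls; mkdir -p pics; python3 - <<'E'
from plant import arm,cams
import cv2
s=arm.sense(); print(s['t'],s['position'],s['orientation'],s['wrist_force'],s['finger_gap'],arm.grip_point_offset)
for n in('scene','side','wrist'):
    cv2.imwrite(f'pics/{n}0.png',cams.read_camera(n)); print(n,cams.get_calibration(n))
E
```

```text
pics
0.0 [ 0.24642578 -0.49131289  0.21807847] [ 9.73113581e-01  2.30324994e-01 -9.22006093e-05 -5.89653639e-04] [-0.2671718  -0.52866821  0.67705443] 0.09331021634265792 0.0188
scene {'K': array([[528.40180512,   0.        , 314.07925445],
       [  0.        , 528.40180512, 239.79039984],
       [  0.        ,   0.        ,   1.        ]]), 'origin': array([1.16179652, 0.53634102, 1.16211223]), 'orientation': array([ 0.35918915,  0.87402803, -0.30184656, -0.12628069])}
side {'K': array([[619.34547393,   0.        , 316.80518918],
       [  0.        , 619.34547393, 235.49749355],
       [  0.        ,   0.        ,   1.        ]]), 'origin': array([0.32690997, 1.14294074, 0.93481393]), 'orientation': array([-0.08591459,  0.88373458, -0.45700759,  0.05268709])}
wrist {'K': array([[335.25536286,   0.        , 317.89853508],
       [  0.        , 335.25536286, 243.13880506],
       [  0.        ,   0.        ,   1.        ]]), 'hand_eye': array([[-1.01168193e-04, -9.59724196e-01, -2.80943867e-01,
         7.81810043e-02],
       [ 9.99999571e-01,  1.61694627e-04, -9.12461263e-04,
        -5.06265583e-04],
       [ 9.21138266e-04, -2.80943839e-01,  9.59723768e-01,
        -1.66316412e-01],
       [ 0.00000000e+00,  0.00000000e+00,  0.00000000e+00,
         1.00000000e+00]])}
```

View pics/scene0.png

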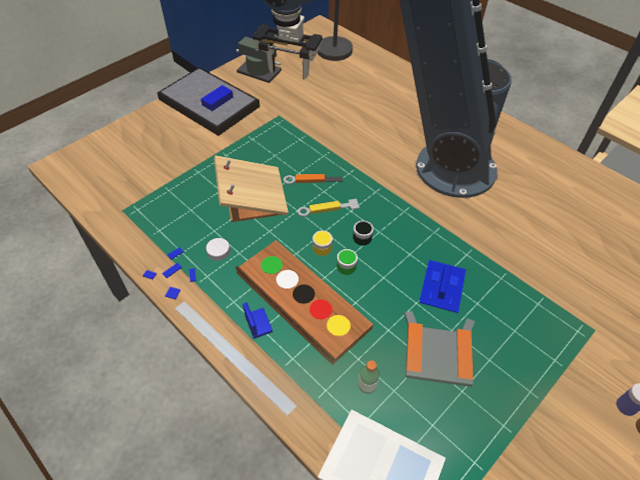

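View pics/side0.png

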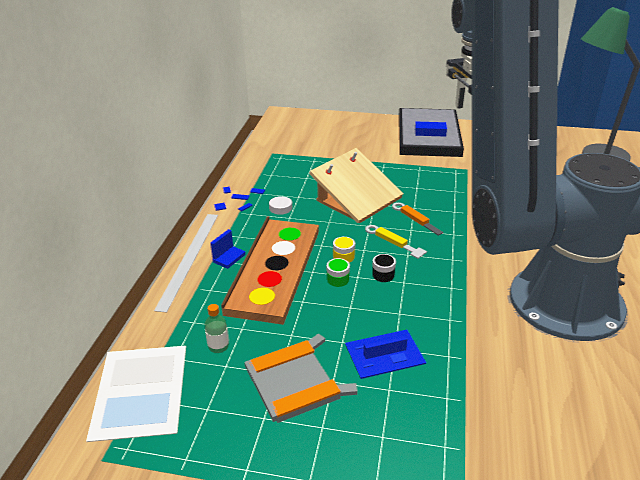

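View pics/wrist0.png

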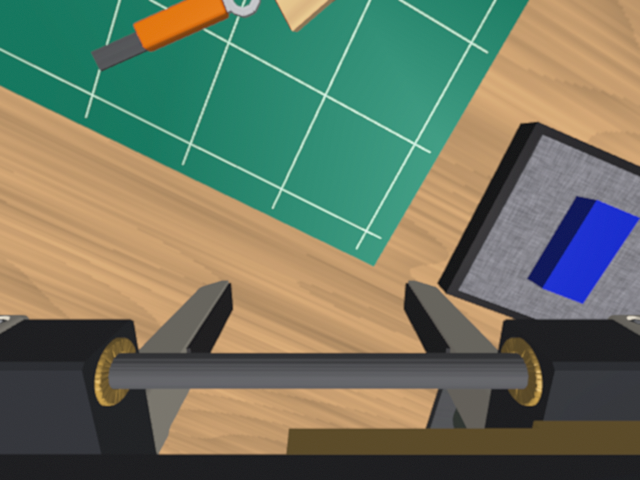

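```bash
cat > h.py <<'E'
from plant import arm,cams
import numpy as np, cv2
from scipy.spatial.transform import Rotation as R
from scipy.optimize import least_squares
def cam(name):
    c=cams.get_calibration(name); K=c['K']
    if 'origin' in c: return K,R.from_quat(c['orientation']).as_matrix(),np.array(c['origin'])
    s=arm.sense(); A=R.from_quat(s['orientation']).as_matrix(); H=c['hand_eye']
    return K,A@H[:3,:3],A@H[:3,3]+s['position']
def ray(C,uv):
    K,A,o=C; uv=np.atleast_2d(uv).astype(float)
    d=np.c_[(uv[:,0]-K[0,2])/K[0,0],(uv[:,1]-K[1,2])/K[1,1],np.ones(len(uv))]@A.T
    return o,d
def onz(C,uv,z):
    o,d=ray(C,uv); return o+d*((z-o[2])/d[:,2])[:,None]
def proj(C,P):
    K,A,o=C; p=(np.atleast_2d(P)-o)@A; return np.c_[p[:,0]/p[:,2]*K[0,0]+K[0,2],p[:,1]/p[:,2]*K[1,1]+K[1,2]]
def tri(obs):
    M=np.zeros((3,3));b=np.zeros(3)
    for C,uv in obs:
        o,d=ray(C,uv);d=d[0]/np.linalg.norm(d[0]);Q=np.eye(3)-np.outer(d,d);M+=Q;b+=Q@o
    p=np.linalg.solve(M,b)
    e=[np.linalg.norm(proj(C,p)[0]-np.array(uv)) for C,uv in obs]
    return p,e
def cen(reg):
    m=cv2.moments(reg.astype(np.uint8),True); return np.array([m['m10']/m['m00'],m['m01']/m['m00']])
E
python3 - <<'E'
from h import *
import pickle
D={}
N=['pan','rack','board','file','scraper','step','jar_red','jar_yellow','jar_green','jar_white','jar_black','spot_red','spot_yellow','spot_green','spot_white','spot_black','glue','lid','seat','file_eye','scraper_eye','peg_left','peg_right']
Cs={c:cam(c) for c in('scene','side')}
for c in Cs: cams.read_camera(c)
for n in N:
    r={}
    for c in Cs:
        try: t=cams.trace(n,c)
        except Exception as e: print(n,c,e); continue
        D[n,c]=t; r[c]=[(round(float(x['p']),2),cen(x['region']).round(1).tolist(),int(x['region'].sum())) for x in t[:2] ]
    out=''
    if len(r)==2 and all(r.values()):
        p,e=tri([(Cs[c],r[c][0][1]) for c in Cs]); out=(p.round(4),np.round(e,1))
    print(n,r,out)
pickle.dump(D,open('D.pkl','wb')); print(arm.sense()['t'])
E
```

```text
pan {'scene': [(0.61, [443.0, 285.9], 1674)], 'side': [(0.84, [384.0, 353.6], 2483)]} (array([0.3845, 0.2378, 0.0025]), array([0.2, 0.3]))
rack {'scene': [(0.73, [304.1, 302.2], 5308), (0.69, [439.2, 352.9], 3782)], 'side': [(0.93, [294.0, 380.5], 5018)]} (array([ 0.599 , -0.0443, -0.3273]), array([28.4, 32.8]))
board {'scene': [(0.6, [249.6, 188.6], 3595)], 'side': [(0.71, [353.6, 185.9], 4052)]} (array([ 0.5389, -0.3529,  0.041 ]), array([0.4, 0.4]))
file {'scene': [(0.66, [249.4, 188.6], 3588), (0.62, [311.6, 178.3], 363)], 'side': [(0.9, [416.3, 217.3], 447), (0.35, [392.5, 238.7], 578)]} (array([ 0.3748, -0.5802, -0.2153]), array([6.1, 6.7]))
scraper {'scene': [(0.92, [327.2, 206.6], 416)], 'side': [(0.61, [395.1, 240.2], 564)]} (array([ 4.013e-01, -1.694e-01,  1.000e-04]), array([0.5, 0.6]))
step {'scene': [(0.74, [310.9, 178.1], 391), (0.39, [442.7, 285.5], 1806)], 'side': [(0.57, [269.4, 273.6], 4803), (0.46, [382.8, 267.4], 561)]} (array([0.6058, 0.0265, 0.1929]), array([67. , 70.3]))
jar_red {'scene': [(0.69, [305.2, 302.7], 5646)], 'side': [(0.71, [283.0, 247.9], 266)]} (a
[... 2053 characters left out ...]
 {'scene': [(0.84, [313.4, 178.2], 328)], 'side': [(0.69, [415.6, 216.6], 463)]} (array([ 0.3567, -0.2722,  0.012 ]), array([0.7, 0.8]))
scraper_eye {'scene': [(0.91, [329.3, 206.5], 479)], 'side': [(0.69, [294.2, 380.4], 5229), (0.58, [394.3, 239.6], 511)]} (array([0.5323, 0.0789, 0.0113]), array([80.9, 94.6]))
peg_left {'scene': [(0.9, [249.4, 188.2], 3637), (0.42, [303.7, 293.9], 404)], 'side': [(0.61, [353.9, 186.6], 4122)]} (array([ 0.5377, -0.3556,  0.0383]), array([0.8, 0.8]))
peg_right {'scene': [(0.75, [249.6, 188.5], 3565), (0.39, [304.7, 302.1], 5716)], 'side': [(0.96, [353.8, 186.1], 4046), (0.29, [395.1, 240.2], 564)]} (array([ 0.5383, -0.3537,  0.0401]), array([0.5, 0.5]))
2.55
```

>>> {"method": "carry_out", "body": {"moves": [[3,4.8,2,-5.3],[3,4.8,2,-5.3],[3,4.8,2,-5.3],[3,4.8,2,-5.3],[3,4.8,2,-5.3],[3,4.8,2,-5.3],[3,4.8,2,-5.3],[3,4.8,2,-5.3],[3,4.8,2,-5.3],[3,4.8,2,-5.3]]}}

```text
t: 3.55
position: [0.3958, -0.2525, 0.318]
orientation: [1.0, 0.0, -0.001, -0.0]
wrist_force: [-1.2, 0.0, -0.7]
finger_gap: 0.0931
```

```bash
python3 - <<'E'
from h import *
import pickle
s=arm.sense(); print(s['t'],s['position'],R.from_quat(s['orientation']).as_matrix().round(3).tolist())
C=cam('wrist'); im=cams.read_camera('wrist'); cv2.imwrite('pics/w1.png',im)
T={n:cams.trace(n,'wrist') for n in ['file','scraper','board','jar_yellow','jar_black','jar_green']}
pickle.dump((C,T),open('w1.pkl','wb'))
for n in T:
  for t in T[n][:2]: print(n,t['p'],cen(t['region']),t['region'].sum(),onz(C,cen(t['region']),0.01))
E
```

```text
3.55 [ 0.39582385 -0.25253935  0.31797613] [[1.0, 0.001, -0.001], [0.001, -1.0, 0.001], [-0.001, -0.001, -1.0]]
scraper 0.69 [255.53861585 195.41023069] 1994 [[ 0.40471781 -0.16319624  0.01      ]]
board 0.93 [413.74827622  87.01837528] 28571 [[ 0.54546188 -0.37562778  0.01      ]]
jar_yellow 0.8 [175.75160177 106.29669788] 2029 [[ 0.52207309 -0.06416692  0.01      ]]
jar_black 0.71 [145.16129032 189.53602151] 1860 [[ 0.41286971 -0.00800901  0.01      ]]
jar_black 0.7 [413.88509981  87.20818861] 28503 [[ 0.54523637 -0.37582341  0.01      ]]
jar_green 0.78 [105.13860972 107.04522613] 2388 [[0.52111438 0.02910142 0.01      ]]
```

View pics/w1.png

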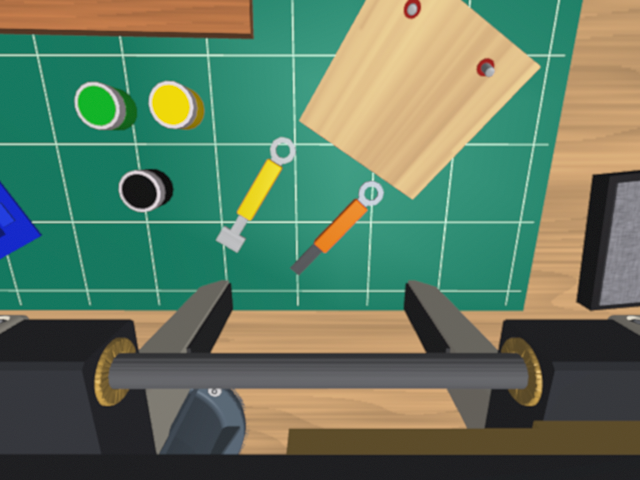

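>>> {"method": "carry_out", "body": {"moves": [[0.2,9.6,0,0],[0.2,9.6,0,0],[0.2,9.6,0,0],[0.2,9.6,0,0],[0.2,9.6,0,0],[0.2,9.6,0,0],[0.2,9.6,0,0],[0.2,9.6,0,0],[0.2,9.6,0,0],[0.2,9.6,0,0],[0.2,9.6,0,0],[0.2,9.6,0,0]]}}

```text
t: 5.1
position: [0.4064, 0.2285, 0.3184]
orientation: [1.0, 0.002, -0.0, 0.0]
wrist_force: [0.1, -1.0, -0.2]
finger_gap: 0.0927
```

```bash
python3 - <<'E'
from h import *
import pickle
s=arm.sense(); print(s['t'],s['position'],R.from_quat(s['orientation']).as_matrix().round(3).tolist())
C=cam('wrist'); im=cams.read_camera('wrist'); cv2.imwrite('pics/w2.png',im)
T={n:cams.trace(n,'wrist') for n in ['pan','rack','jar_red','jar_white']}
pickle.dump((C,T),open('w2.pkl','wb'))
for n in T:
  for t in T[n][:2]: print(n,t['p'],cen(t['region']),t['region'].sum(),onz(C,cen(t['region']),0.01))
E
```

```text
5.1 [0.40639915 0.22848611 0.31838115] [[1.0, 0.004, -0.0], [0.004, -1.0, -0.0], [-0.0, 0.0, -1.0]]
pan 0.71 [311.9204088  214.81495819] 6458 [[0.38749749 0.23776494 0.01      ]]
rack 0.87 [226.23690056  87.90800993] 15306 [[0.55477033 0.34883327 0.01      ]]
jar_red 0.73 [556.57918552   3.16742081] 221 [[ 0.65093915 -0.06081938  0.01      ]]
```

View pics/w2.png

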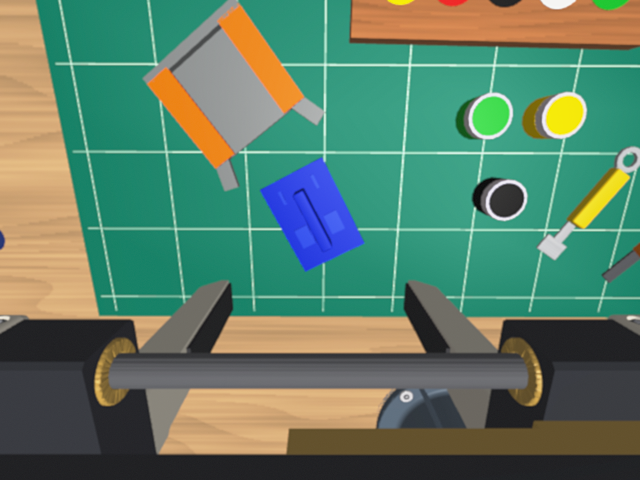

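```bash
cat > m1.py <<'E'
from h import *
import pickle
C,T=pickle.load(open('w2.pkl','rb')); D=pickle.load(open('D.pkl','rb'))
def rect(C,reg,z):
    c,_=cv2.findContours(reg.astype(np.uint8),cv2.RETR_EXTERNAL,cv2.CHAIN_APPROX_NONE)
    c=max(c,key=cv2.contourArea)[:,0,:]
    P=onz(C,c,z)[:,:2]
    (cx,cy),(w,h),a=cv2.minAreaRect((P*1000).astype(np.float32)); 
    if w<h: w,h,a=h,w,a+90
    return cx,cy,w,h,(a+90)%180-90
print('pan')
print(np.round(rect(C,T['pan'][0]['region'],.005),1))
for c in('scene','side'): print(np.round(rect(cam(c),D['pan',c][0]['region'],.005),1))
ims={'wrist':(C,cv2.imread('pics/w2.png')),'scene':(cam('scene'),cv2.imread('pics/scene0.png')),'side':(cam('side'),cv2.imread('pics/side0.png'))}
for n,(c,im) in ims.items():
    hsv=cv2.cvtColor(im,cv2.COLOR_BGR2HSV); m=cv2.inRange(hsv,(8,180,150),(22,255,255))
    k,l,st,ce=cv2.connectedComponentsWithStats(m)
    for i in range(1,k):
        if st[i,4]>250:
            p=onz(c,ce[i],.022)[0]
            if np.hypot(*(p[:2]-[.53,.31]))<.15: print(n,ce[i].round(1),st[i,4],np.round(rect(c,l==i,.022),1))
E
python3 m1.py
```

```text
pan
[382.8 237.4 141.  100.8  27.6]
[382.7 236.  141.2  99.1  26.8]
[384.8 238.2 140.6 102.4  27.7]
wrist [260.6  58.2] 2842 [585.  299.7 128.1  32.2  36.9]
wrist [190.3 117.4] 2636 [515.2 393.3 129.3  33.1  36.4]
scene [414.5 334.7] 286 [561.8 280.9  68.4  30.   36.3]
side [281.7 355.3] 765 [583.5 298.9 125.1  33.8  36.8]
side [305.2 396.7] 964 [514.8 393.5 128.8  33.7  36.8]
```

>>> {"method": "carry_out", "body": {"moves": [[-0.46,0.18,-1,1.7],[-0.46,0.18,-2,3.4],[-0.46,0.18,-3,5.0],[-0.46,0.18,-4,5.46],[-0.46,0.18,-5,5.46],[-0.46,0.18,-5.5,5.46],[-0.46,0.18,-5.8,5.46],[-0.46,0.18,-6.0,5.46],[-0.46,0.18,-6.1,5.46],[-0.46,0.18,-6.15,5.46],[-0.46,0.18,-6.15,5.46]], "gripper": 45}}

```text
t: 6.45
position: [0.384, 0.2375, 0.0116]
orientation: [0.972, 0.237, 0.0, -0.0]
wrist_force: [0.3, -0.3, 0.1]
finger_gap: 0.0452
```

```bash
python3 - <<'E'
from h import *
s=arm.sense(); print(s['t'],s['position'],R.from_quat(s['orientation']).as_euler('xyz',degrees=True),s['wrist_force'])
cv2.imwrite('pics/w3.png',cams.read_camera('wrist'));cv2.imwrite('pics/s3.png',cams.read_camera('side')[230:480,200:520])
E
```

```text
6.45 [0.38395665 0.23745306 0.01161033] [ 1.79998053e+02 -5.71847987e-02  2.74211399e+01] [ 0.3122957  -0.29127614  0.09929086]
```

View pics/w3.png

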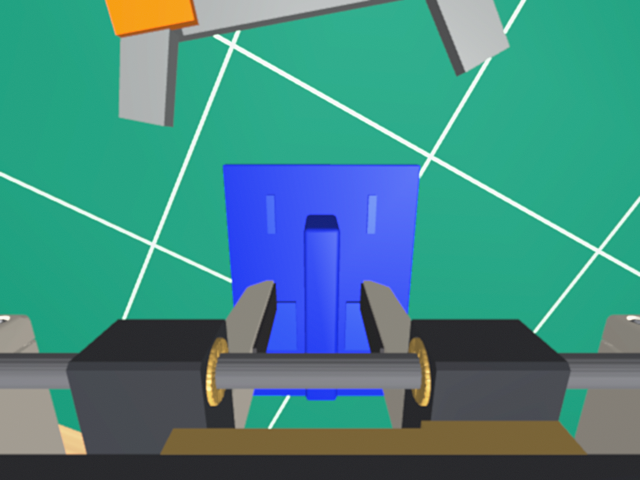

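View pics/s3.png

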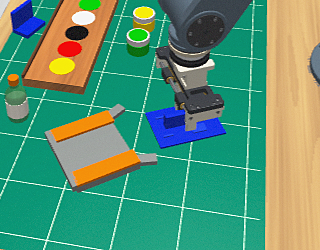

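>>> {"method": "carry_out", "body": {"moves": [[0,0,0,0],[0,0,0,0],[0,0,0,0],[0,0,0,0],[0,0,0,0],[0,0,0.1,0],[0,0,0.19,0],[0.1,-0.04,0.19,0.6],[0.2,-0.08,0.19,1.2],[0.29,-0.085,0.19,1.84],[0.29,-0.085,0.19,1.84],[0.29,-0.085,0.19,1.84]], "gripper": 5, "grip_force": 30}}

```text
t: 7.75
position: [0.3979, 0.2331, 0.0208]
orientation: [0.95, 0.313, -0.0, -0.0]
wrist_force: [0.1, 0.0, -1.2]
finger_gap: 0.0157
```

```bash
python3 - <<'E'
from h import *
import pickle
s=arm.sense(); print(s['t'],s['position'],R.from_quat(s['orientation']).as_euler('xyz',degrees=True),s['wrist_force'],s['finger_gap'])
C=cam('wrist')
cv2.imwrite('pics/w4.png',cams.read_camera('wrist'));im=cams.read_camera('side');cv2.imwrite('pics/s4.png',cv2.resize(im[280:440,220:440],None,fx=3,fy=3))
pickle.dump(C,open('w4.pkl','wb'))
E
```

```text
7.75 [0.39789935 0.23310439 0.02078427] [-1.79997547e+02  1.86593932e-03  3.65329373e+01] [ 0.0578109   0.01382861 -1.22841233] 0.015739878980403455
```

View pics/w4.png

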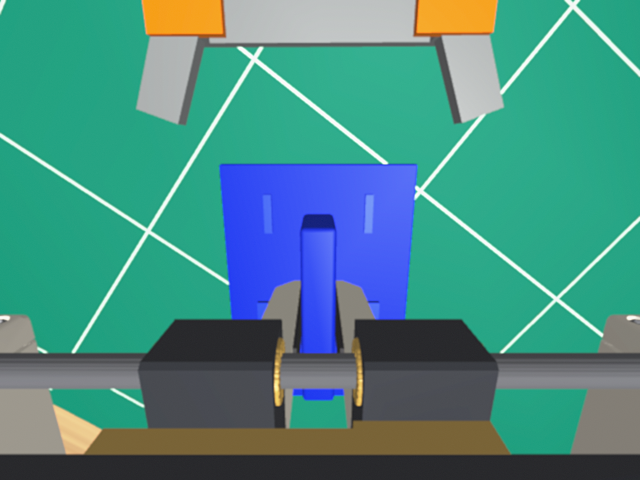

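View pics/s4.png

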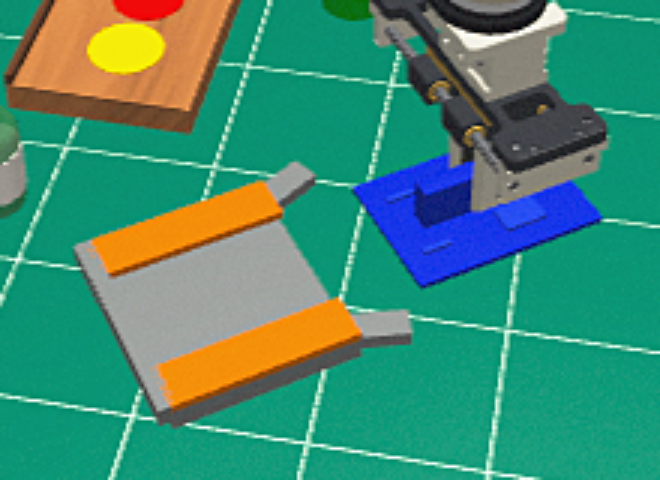

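```bash
python3 - <<'E'
from h import *
import pickle
C=pickle.load(open('w4.pkl','rb'))
a=np.deg2rad(36.53);u=np.array([np.cos(a),np.sin(a)]);n=np.array([-u[1],u[0]])
o=np.array([.3979,.2331])
def f(uv,z):
    p=onz(C,uv,z)[:,:2]-o; return np.c_[p@u,p@n].round(4)
print('lip in',f([(224,35.5),(414.5,35)],.022)); print('lip out',f([(143,36),(497,35)],.022))
print('lip inner strip far',f([(223,2),(415,2)],.022))
print('pan front',f([(220.5,165),(416.5,164)],.0142))
print('horn tips in',f([(183,125),(458,123)],.0))
im=cv2.imread('pics/w4.png')
cv2.imwrite('pics/w4a.png',cv2.resize(im[0:200,120:520],None,fx=2,fy=2,interpolation=cv2.INTER_CUBIC))
E
```

```text
lip in [[ 0.124   0.0415]
 [ 0.1241 -0.0413]]
lip out [[ 0.1238  0.0767]
 [ 0.1241 -0.0771]]
lip inner strip far [[ 0.1365  0.0409]
 [ 0.1365 -0.0405]]
pan front [[ 0.0686  0.0497]
 [ 0.0691 -0.0489]]
horn tips in [[ 0.0884  0.0718]
 [ 0.0894 -0.073 ]]
```

View pics/w4a.png

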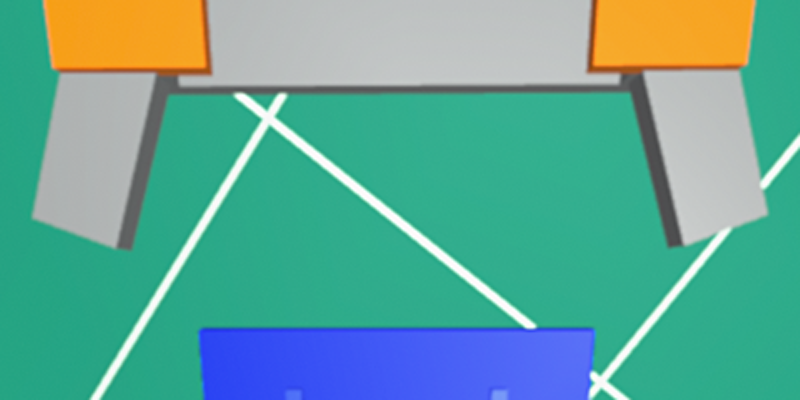

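>>> {"method": "carry_out", "body": {"moves": [[0.24,0.18,0,0],[0.48,0.36,0,0],[0.72,0.54,0,0],[0.96,0.715,0,0],[1.2,0.89,0,0],[1.44,1.07,0,0],[1.68,1.25,0,0],[1.92,1.43,0,0],[2.16,1.605,0,0],[2.4,1.785,0,0],[2.4,1.785,0,0]]}}

```text
t: 8.95
position: [0.5188, 0.3231, 0.0206]
orientation: [0.949, 0.314, 0.001, -0.0]
wrist_force: [-0.5, -0.7, -0.2]
finger_gap: 0.0158
```

```bash
python3 - <<'E'
from h import *
s=arm.sense(); print(s['t'],s['position'],R.from_quat(s['orientation']).as_euler('xyz',degrees=True),s['wrist_force'],s['finger_gap'])
cv2.imwrite('pics/w5.png',cams.read_camera('wrist'));im=cams.read_camera('side');cv2.imwrite('pics/s5.png',cv2.resize(im[280:440,220:440],None,fx=3,fy=3))
E
```

```text
8.95 [0.51883813 0.32314117 0.02062599] [ 1.79992030e+02 -6.28426287e-02  3.66062217e+01] [-0.48283571 -0.67582604 -0.23902244] 0.01582187470932135
```

View pics/w5.png

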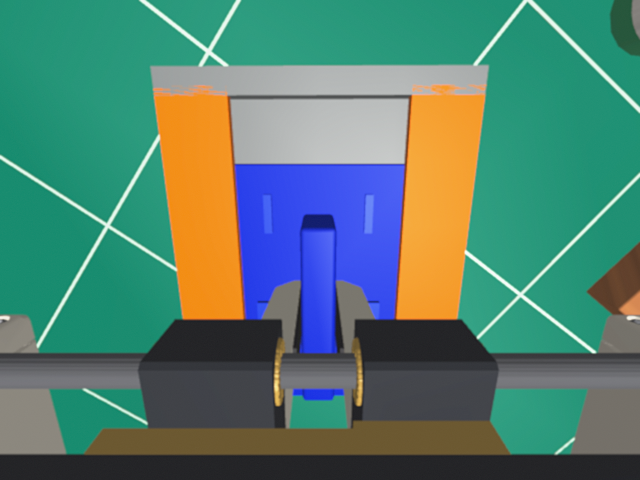

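View pics/s5.png

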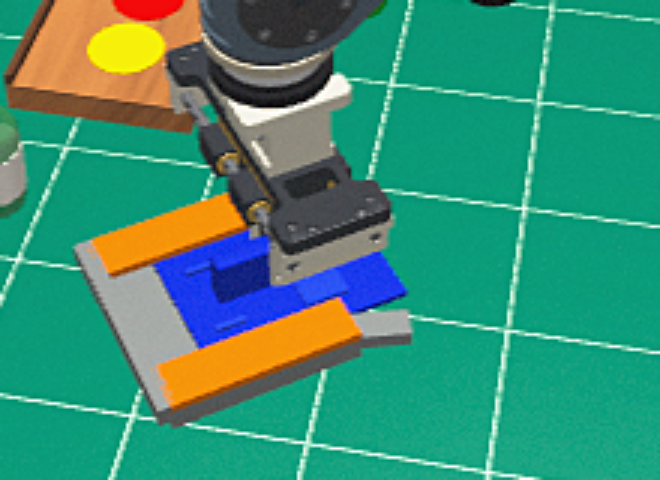

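>>> {"method": "carry_out", "body": {"moves": [[0.16,0.12,0,0],[0.32,0.24,0,0],[0.42,0.31,0,0],[0.45,0.335,0,0],[0.465,0.345,0,0],[0.48,0.358,0,0],[0.48,0.358,0,0]]}}

```text
t: 9.75
position: [0.542, 0.3402, 0.0206]
orientation: [0.949, 0.314, -0.0, 0.0]
wrist_force: [-0.1, -0.3, -1.1]
finger_gap: 0.0159
```

```bash
python3 - <<'E'
from h import *
s=arm.sense(); print(s['t'],s['position'],R.from_quat(s['orientation']).as_euler('xyz',degrees=True),s['wrist_force'],s['finger_gap'])
cv2.imwrite('pics/w6.png',cams.read_camera('wrist'))
E
```

```text
9.75 [0.54195845 0.34019665 0.02058977] [-1.79999052e+02  1.08905829e-02  3.66294359e+01] [-0.1286008  -0.25142646 -1.0874794 ] 0.015934085123350653
```

View pics/w6.png

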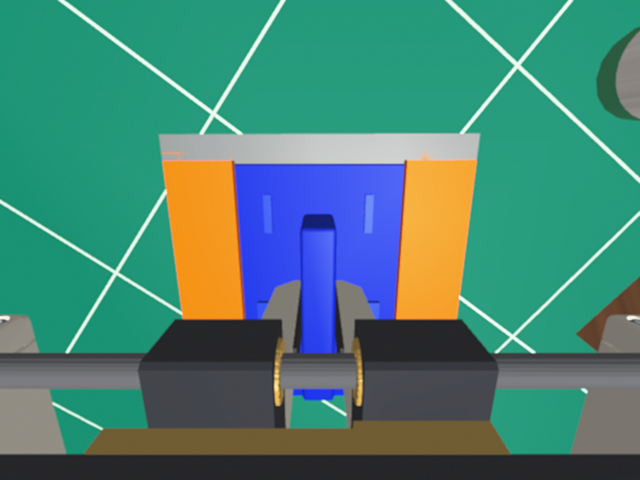

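>>> {"method": "carry_out", "body": {"moves": [[0.016,0.012,0,0],[0.032,0.024,0,0],[0.04,0.03,0,0],[0.04,0.03,0,0]]}}

```text
t: 10.2
position: [0.5437, 0.3415, 0.0205]
orientation: [0.949, 0.314, -0.001, 0.0]
wrist_force: [-2.5, -2.7, -0.2]
finger_gap: 0.0158
```

>>> {"method": "carry_out", "body": {"moves": [[0.016,0.012,-0.01,0],[0.016,0.012,-0.02,0],[0.016,0.012,-0.02,0]]}}

```text
t: 10.5
position: [0.5437, 0.3415, 0.0194]
orientation: [0.949, 0.314, -0.002, 0.0]
wrist_force: [-7.2, -5.7, 3.9]
finger_gap: 0.0154
```

>>> {"method": "carry_out", "body": {"moves": [[0,0,0,0],[0,0,0,0],[0,0,0,0],[0,0,0.3,0],[0,0,0.8,0],[0,0,1.6,0],[0,0,2.5,0],[0,0,3,0],[0,0,3,0]], "gripper": 45}}

```text
t: 11.4
position: [0.5466, 0.3434, 0.1752]
orientation: [0.949, 0.314, 0.004, -0.001]
wrist_force: [0.2, 0.4, 0.0]
finger_gap: 0.0447
```

```bash
python3 - <<'E'
from h import *
s=arm.sense(); print(s['t'],s['position'],R.from_quat(s['orientation']).as_euler('xyz',degrees=True),s['wrist_force'],s['finger_gap'])
C=cam('wrist')
im=cams.read_camera('wrist'); cv2.imwrite('pics/w7.png',im)
from m1 import rect
t=cams.trace('pan','wrist')
for x in t: print(x['p'],x['rect'],np.round(rect(C,x['region'],.013),1))
im=cams.read_camera('side');cv2.imwrite('pics/s7.png',im)
E
```

```text
11.4 [0.54659613 0.34339622 0.17519643] [179.93282355  -0.46095095  36.63650771] [0.19072055 0.41197501 0.00788358] 0.04471937872113335
pan
[382.8 237.4 141.  100.8  27.6]
[382.7 236.  141.2  99.1  26.8]
[384.8 238.2 140.6 102.4  27.7]
wrist [260.6  58.2] 2842 [585.  299.7 128.1  32.2  36.9]
wrist [190.3 117.4] 2636 [515.2 393.3 129.3  33.1  36.4]
scene [414.5 334.7] 286 [561.8 280.9  68.4  30.   36.3]
side [281.7 355.3] 765 [583.5 298.9 125.1  33.8  36.8]
side [305.2 396.7] 964 [514.8 393.5 128.8  33.7  36.8]
0.58 [275.1, 160.8, 88.5, 138.8] [543.  341.5 139.9  89.4  36.6]
```

View pics/w7.png

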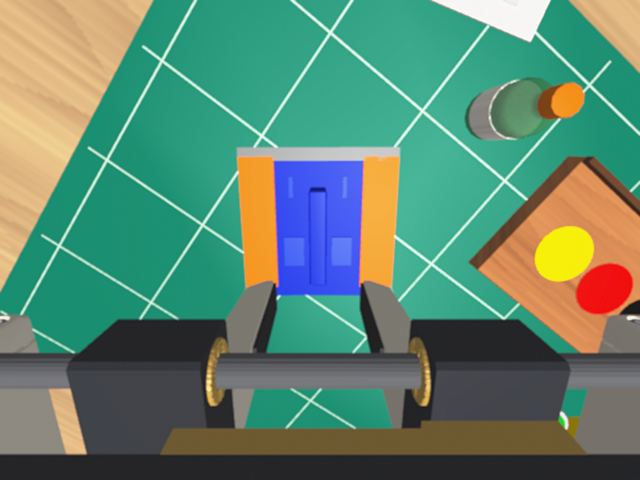

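View pics/s7.png

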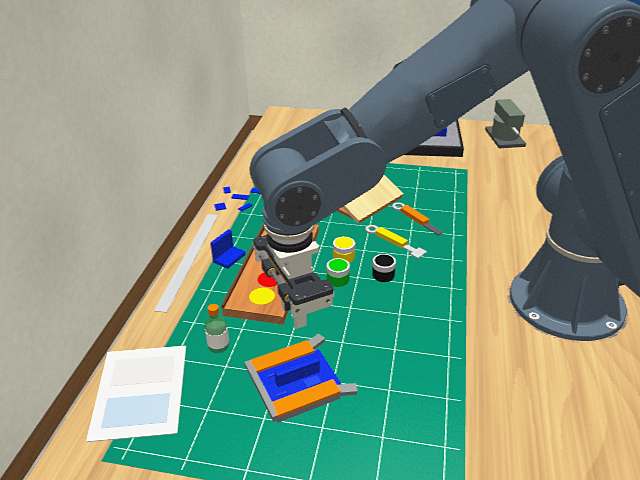

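>>> {"method": "carry_out", "body": {"moves": [[0,0,1,0],[-0.2,-1,2,-1.5],[-1.94,-12.5,2.9,-14.5],[-1.94,-12.5,2.9,-14.5],[-1.94,-12.5,2.9,-14.5],[-1.94,-12.5,2.9,-14.5],[-1.94,-12.5,2.9,-14.5],[-1.94,-12.5,2.9,-14.5],[-1.94,-12.5,2.9,-14.5],[-1.94,-12.5,2.9,-14.5],[-1.94,-12.5,2.9,-14.5],[-1.94,-12.5,2.9,-14.5]]}}

```text
t: 12.75
position: [0.4618, -0.1862, 0.3038]
orientation: [0.951, -0.308, -0.001, -0.0]
wrist_force: [1.0, 0.7, 0.5]
finger_gap: 0.0448
```

>>> {"method": "carry_out", "body": {"moves": [[0,-4,0,0],[0,-4,0,0],[0,-4,0,0],[0,-4,0,0],[0,-4,0,0]]}}

```text
t: 13.25
position: [0.4615, -0.3889, 0.3021]
orientation: [0.951, -0.31, -0.001, -0.0]
wrist_force: [0.8, -0.1, 0.0]
finger_gap: 0.0451
```

```bash
cat > look.py <<'E'
from h import *
import pickle,sys
def look(tag,names=()):
    s=arm.sense(); print(s['t'],s['position'].round(4),R.from_quat(s['orientation']).as_euler('xyz',degrees=True).round(2),s['wrist_force'].round(1),s['finger_gap'].round(4))
    C=cam('wrist'); im=cams.read_camera('wrist'); cv2.imwrite(f'pics/{tag}.png',im)
    T={n:cams.trace(n,'wrist') for n in names}
    pickle.dump((C,T),open(f'{tag}.pkl','wb'))
    for n in T:
        for t in T[n][:2]: print(n,round(float(t['p']),2),cen(t['region']).round(1),int(t['region'].sum()),onz(C,cen(t['region']),0.01).round(4))
    return C,im,T
E
python3 - <<'E'
from look import *
look('w8',['board','file','scraper'])
E
```

```text
Traceback (most recent call last):
  File "look.py", line 4, in look
    s=arm.sense(); print(s['t'],s['position'].round(4),R.from_quat(s['orientation']).as_euler('xyz',degrees=True).round(2),s['wrist_force'].round(1),s['finger_gap'].round(4))
                                                                                                                                                     ^^^^^^^^^^^^^^^^^^^^^
AttributeError: 'float' object has no attribute 'round'
```

```bash
sed -i "s/s\['finger_gap'\].round(4)/round(s['finger_gap'],4)/" look.py
python3 - <<'E'
from look import *
look('w8',['board','file','scraper'])
E
```

```text
13.25 [ 0.4615 -0.3889  0.3021] [ 1.7998e+02  1.7000e-01 -3.6110e+01] [ 0.8 -0.1  0. ] 0.0451
board 0.81 [260.6 163.6] 24506 [[ 0.5492 -0.358   0.01  ]]
file 0.8 [300.7 296.5] 1543 [[ 0.363  -0.2846  0.01  ]]
file 0.61 [109.7  88.7] 2660 [[ 0.7322 -0.2626  0.01  ]]
scraper 0.67 [216.6 291.3] 951 [[ 0.4435 -0.1885  0.01  ]]
```

View pics/w8.png

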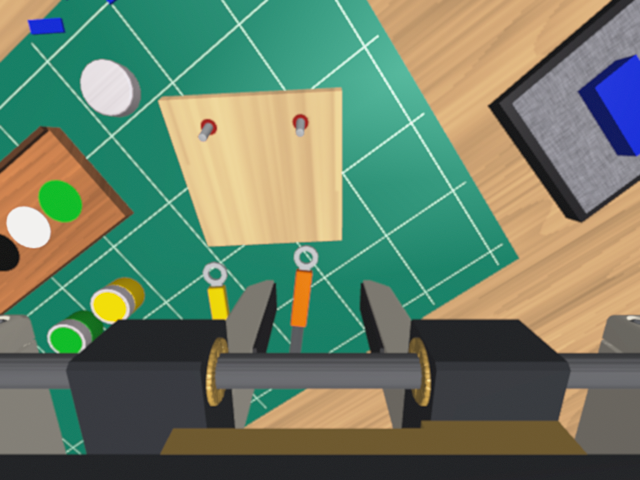

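```bash
python3 - <<'E'
from h import *
im=cv2.imread('pics/w8.png'); cv2.imwrite('pics/w8a.png',cv2.resize(im[75:265,140:360],None,fx=3.5,fy=3,interpolation=cv2.INTER_CUBIC))
a=cv2.imread('pics/scene0.png')[145:225,205:295]; cv2.imwrite('pics/sc8.png',cv2.resize(a,None,fx=7,fy=7,interpolation=cv2.INTER_CUBIC))
a=cv2.imread('pics/side0.png')[140:225,300:412]; cv2.imwrite('pics/sd8.png',cv2.resize(a,None,fx=7,fy=7,interpolation=cv2.INTER_CUBIC))
for n in('w8','w1','scene0','side0'):
    im=cv2.imread(f'pics/{n}.png'); b,g,r=[im[...,i].astype(int) for i in range(3)]
    m=((r>110)&(g<60)&(b<60)).astype(np.uint8); k,l,st,ce=cv2.connectedComponentsWithStats(m)
    print(n,[(ce[i].round(1).tolist(),st[i].tolist()) for i in range(1,k) if st[i,4]>5])
E
```

```text
w8 [([300.2, 119.5], [294, 115, 14, 12, 63]), ([209.5, 124.9], [202, 120, 14, 14, 60])]
w1 [([412.0, 7.2], [405, 0, 15, 18, 106]), ([483.4, 65.3], [478, 59, 15, 17, 86])]
scene0 [([319.0, 181.0], [315, 181, 9, 1, 9]), ([320.4, 309.0], [310, 300, 22, 19, 325])]
side0 [([328.3, 172.5], [326, 172, 5, 2, 6]), ([269.3, 278.6], [258, 271, 24, 16, 295]), ([307.9, 353.3], [305, 352, 6, 3, 7]), ([293.8, 358.3], [292, 358, 5, 2, 6]), ([268.5, 367.3], [265, 366, 9, 4, 11])]
```

View pics/w8a.png

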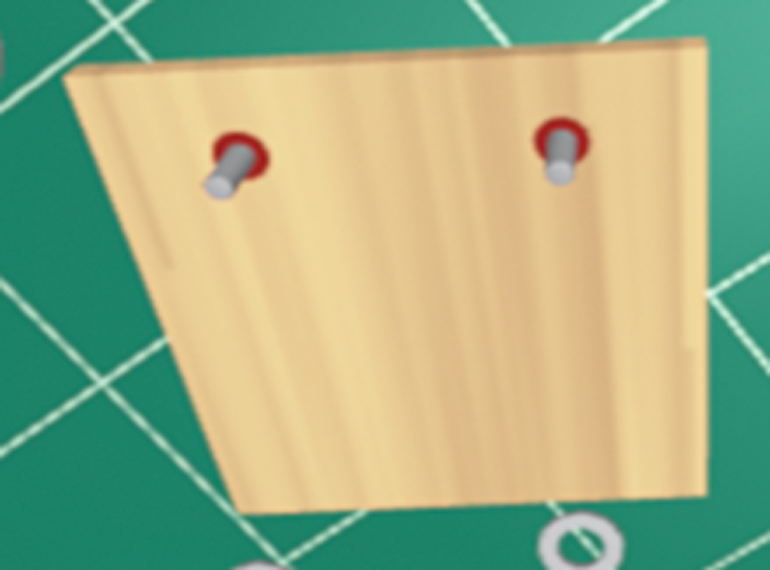

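View pics/sc8.png

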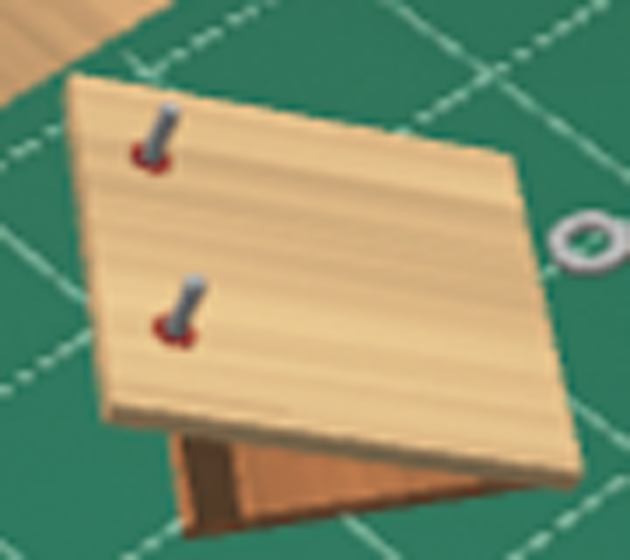

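View pics/sd8.png

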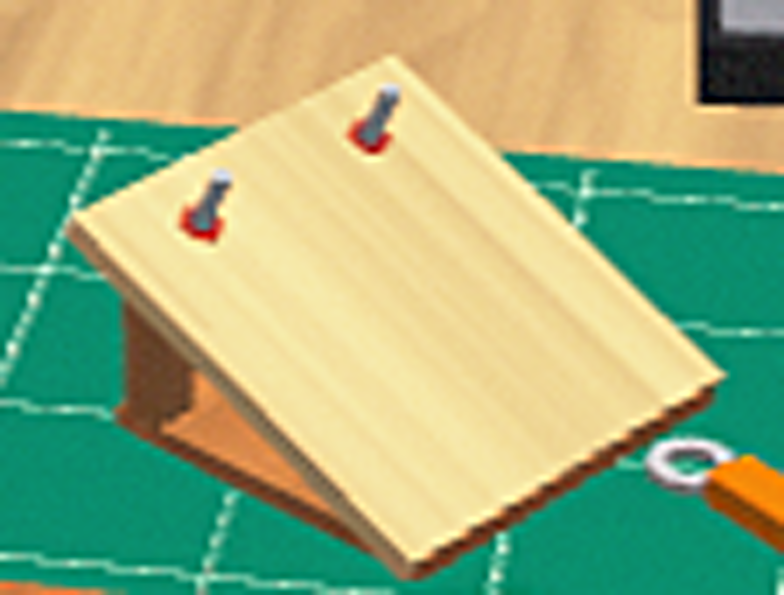

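```bash
cat > board.py <<'E'
from h import *
import pickle
w8=pickle.load(open('w8.pkl','rb'))[0]; w1=pickle.load(open('w1.pkl','rb'))[0]
def un(L,ox,oy,fx,fy): return [(ox+(x+.5)/fx-.5,oy+(y+.5)/fy-.5) for x,y in L]
# order: hiL, hiR, frL, frR, pegL, pegR
obs=[(w8,un([(66,76),(707,46),(242,514),(707,495),(241,156),(561,143)],140,75,3.5,3),.5),
(cam('scene'),un([(107,412),(68,78),(580,475),(513,157),(175,330),(152,156)],205,145,7,7),1),
(cam('side'),un([(70,222),(393,57),(410,565),(725,377),(202,224),(370,134)],300,140,7,7),1),
]
S=[(.2,.095),(.2,-.095),(0,.095),(0,-.095),(.17,.05),(.17,-.05)]
def pts(p,S=S):
    x,y,a=p[:3]; L=np.array([[s*np.cos(.42),t,.012+s*np.sin(.42)] for s,t in S])
    return L@np.array([[np.cos(a),-np.sin(a),0],[np.sin(a),np.cos(a),0],[0,0,1]]).T+[x,y,0]
if __name__=='__main__':
    res=lambda p,o=obs: np.concatenate([((proj(C,pts(p))-uv)*w).ravel() for C,uv,w in o])
    r=least_squares(res,[.46,-.3,-.6],loss='soft_l1'); print(r.x,np.rad2deg(r.x[2]))
    print(res(r.x).reshape(3,6,2).round(1).tolist()); print('pegs',pts(r.x)[4:])
    for o in obs: q=least_squares(lambda p:res(p,[o]),r.x); print(q.x.round(4),pts(q.x)[4:,:2].round(4).tolist())
    for i,n in ((4,'L'),(5,'R')): print(n,tri([(C,uv[i]) for C,uv,w in obs]))
    np.save('board.npy',r.x)
E
python3 board.py
```

```text
[ 0.45306166 -0.30568714 -0.58222618] -33.35910297623421
[[[-0.3, -0.2], [-0.1, -0.1], [-0.5, -0.4], [-0.2, -0.3], [0.0, -0.4], [0.1, -0.6]], [[0.8, -0.5], [0.5, 0.1], [0.5, 0.4], [-0.2, 0.5], [0.1, 1.0], [-0.1, 1.2]], [[0.7, -1.2], [0.5, -0.6], [0.8, -0.4], [0.2, -0.4], [0.3, -0.1], [0.3, 0.4]]]
pegs [[ 0.61020621 -0.34928103  0.08131928]
 [ 0.55521774 -0.43280509  0.08131928]]
[ 0.4521 -0.3058 -0.5797] [[0.6094, -0.349], [0.5546, -0.4327]]
[ 0.4528 -0.3072 -0.5863] [[0.6098, -0.3514], [0.5545, -0.4347]]
[ 0.4541 -0.3031 -0.5826] [[0.6112, -0.3468], [0.5562, -0.4303]]
L (array([ 0.60982245, -0.3492258 ,  0.08260233]), [np.float64(0.5318633549825029), np.float64(0.6264173567436765), np.float64(0.647070937367337)])
R (array([ 0.55475148, -0.43207822,  0.08430092]), [np.float64(0.6080275188237381), np.float64(0.5234525588969422), np.float64(0.6329355918127458)])
```

>>> {"method": "carry_out", "body": {"moves": [[-2,3.7,-2,0.5],[-2,3.7,-2,0.5],[-2,3.7,-2,0.5],[-2,3.7,-2,0.5],[-2,3.7,-2,0.5],[-2,3.7,-2,0.5],[-2,3.7,-2,0.5]], "gripper": 60}}

```text
t: 14.15
position: [0.3632, -0.1988, 0.2053]
orientation: [0.958, -0.286, 0.001, 0.0]
wrist_force: [-0.1, -0.2, 0.8]
finger_gap: 0.0598
```

```bash
python3 - <<'E'
from look import *
look('w9',['file','scraper'])
E
```

```text
14.15 [ 0.3632 -0.1988  0.2053] [ 1.800e+02 -7.000e-02 -3.325e+01] [-0.1 -0.2  0.8] 0.0598
file 0.58 [385.1 177.2] 3693 [[ 0.3618 -0.2828  0.01  ]]
scraper 0.58 [270.  201.6] 3548 [[ 0.4076 -0.1653  0.01  ]]
```

View pics/w9.png

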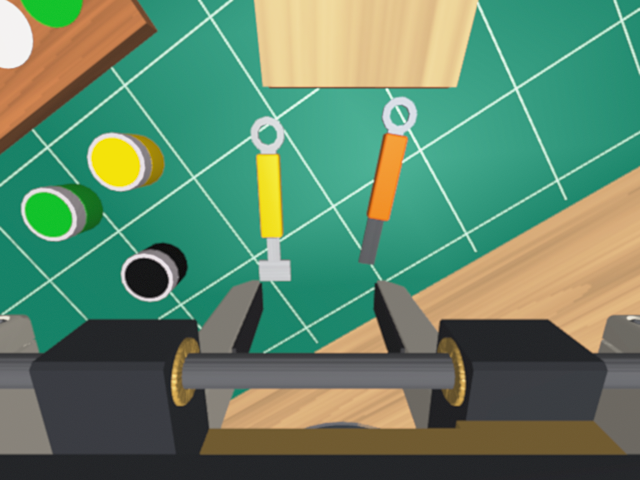

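```bash
cat > tools.py <<'E'
from look import *
def rect(C,reg,z):
    c,_=cv2.findContours(reg.astype(np.uint8),cv2.RETR_EXTERNAL,cv2.CHAIN_APPROX_NONE)
    c=max(c,key=cv2.contourArea)[:,0,:]; P=onz(C,c,z)[:,:2]
    (cx,cy),(w,h),a=cv2.minAreaRect((P*1000).astype(np.float32))
    if w<h: w,h,a=h,w,a+90
    return np.round([cx,cy,w,h,(a+90)%180-90],1)
def handle(C,im,which):
    hsv=cv2.cvtColor(im,cv2.COLOR_BGR2HSV)
    m=cv2.inRange(hsv,(6,150,190),(19,255,255)) if which=='file' else cv2.inRange(hsv,(23,150,185),(33,255,255))
    k,l,st,ce=cv2.connectedComponentsWithStats(m)
    for i in range(1,k):
        if st[i,4]>300: print(which,ce[i].round(1),st[i,4],rect(C,l==i,.016))
if __name__=='__main__':
    for t in ('w9','w1'):
        C,_=pickle.load(open(t+'.pkl','rb')); im=cv2.imread(f'pics/{t}.png')
        for w in('file','scraper'): handle(C,im,w)
    C,_=pickle.load(open('w9.pkl','rb')); print('eyes w9',onz(C,[(400,115.5),(267,135.5)],.006).round(4))
    C1,_=pickle.load(open('w1.pkl','rb'))
    print(tri([(C,(400,115.5)),(C1,(371.5,193.5))])); print(tri([(C,(267,135.5)),(C1,(283,151))]))
E
python3 tools.py
```

```text
file [34.2 25.4] 350 [667.3 -81.6  40.2  21.8 -11.5]
file [46.1 57.8] 1628 [637.7 -74.4 160.9  11.8 -86.7]
file [72.9 65.3] 3620 [619.4 -72.1 190.1  19.9  89.1]
file [387.3 176.4] 1821 [ 360.9 -283.1   88.3   22.3  -42.9]
scraper [115.2 161.8] 1801 [528.9 -56.7  47.9  47.8 -83.5]
scraper [269.3 195. ] 1803 [ 412.4 -169.    88.3   23.3  -32.6]
file [39.4 14.9] 314 [625.1  89.2  91.2   5.3 -90. ]
file [89.2 23.9] 790 [615.   36.5 202.7   8.5 -90. ]
file [340.4 226. ] 907 [ 360.9 -283.1   87.6   21.8  -43.4]
scraper [170.3 104.3] 1123 [523.9 -59.6  46.9  45.8 -90. ]
scraper [259.  189.4] 1030 [ 412.8 -168.8   88.3   22.6  -32.5]
eyes w9 [[ 0.4066 -0.3271  0.006 ]
 [ 0.4653 -0.202   0.006 ]]
(array([ 0.40606714, -0.32887337, -0.00120584]), [np.float64(0.11114768368123087), np.float64(0.07907089163967998)])
(array([ 0.46528021, -0.20277539,  0.00660357]), [np.float64(0.6756051701708439), np.float64(0.5105073767686249)])
```

>>> {"method": "carry_out", "body": {"moves": [[-0.044,-0.85,-1,-1],[-0.044,-1.684,-1.8,-1.97],[-0.044,-1.684,-2.6,-1.97],[-0.044,-1.684,-3.2,-1.97],[-0.044,-1.684,-3.6,-1.97],[-0.044,-1.684,-3.85,-1.97],[-0.044,-1.684,-4.0,-1.97],[-0.044,-1.684,-4.0,-1.97],[-0.044,-1.684,-4.0,-1.97]], "gripper": 50}}

```text
t: 15.2
position: [0.3612, -0.2841, 0.0055]
orientation: [0.93, -0.368, 0.001, 0.0]
wrist_force: [-1.1, 0.8, 0.2]
finger_gap: 0.05
```

```bash
python3 - <<'E'
from look import *
look('w10')
im=cams.read_camera('scene'); cv2.imwrite('pics/s10.png',cv2.resize(im[130:260,220:400],None,fx=4,fy=4))
E
```

```text
15.2 [ 0.3612 -0.2841  0.0055] [ 1.800e+02 -8.000e-02 -4.321e+01] [-1.1  0.8  0.2] 0.05
```

View pics/w10.png

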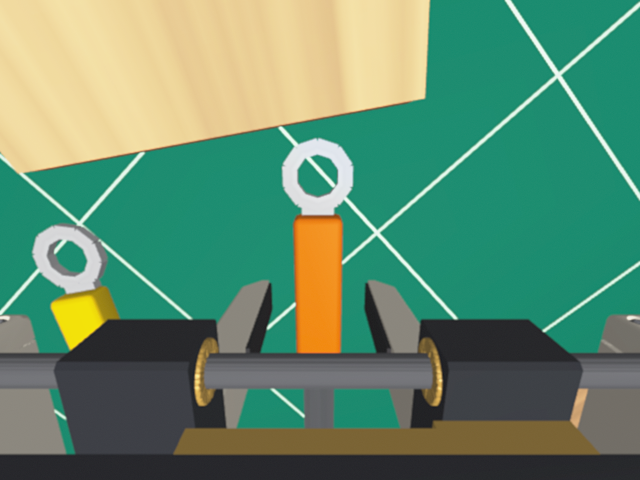

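>>> {"method": "carry_out", "body": {"moves": [[0,0,0,0],[0,0,0,0],[0,0,0,0],[0,0,0,0],[0,0,0.3,0],[0,0,1,0],[0,0,2,0],[0.3,-0.2,3,0.5],[1,-0.8,3.3,1],[1.8,-1.5,3.3,1.96],[2.58,-2.12,3.3,1.96],[2.58,-2.12,3.3,1.96]], "gripper": 15, "grip_force": 25}}

```text
t: 16.5
position: [0.4925, -0.3921, 0.1687]
orientation: [0.958, -0.288, 0.001, 0.0]
wrist_force: [-0.4, 0.8, -1.4]
finger_gap: 0.0237
```

```bash
python3 - <<'E'
from look import *
C,im,_=look('w11')
im=cams.read_camera('scene'); cv2.imwrite('pics/s11.png',cv2.resize(im[130:260,200:380],None,fx=4,fy=4))
E
```

```text
16.5 [ 0.4925 -0.3921  0.1687] [ 1.7999e+02 -8.0000e-02 -3.3420e+01] [-0.4  0.8 -1.4] 0.0237
```

View pics/w11.png

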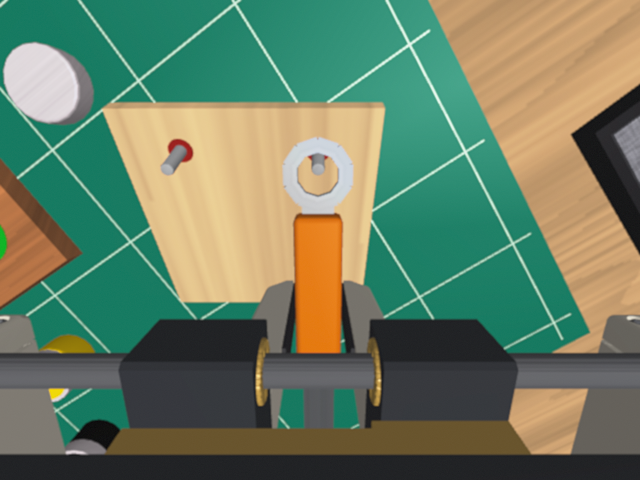

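View pics/s11.png

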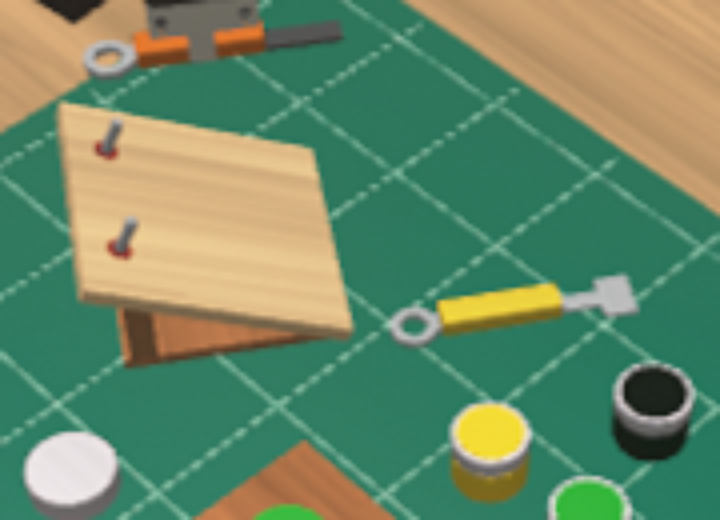

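```bash
python3 - <<'E'
from look import *
C,_=pickle.load(open('w11.pkl','rb')); im=cv2.imread('pics/w11.png')
cv2.imwrite('pics/w11a.png',cv2.resize(im[120:230,260:380],None,fx=5,fy=5,interpolation=cv2.INTER_CUBIC))
b=np.array([np.cos(np.deg2rad(-33.4)),np.sin(np.deg2rad(-33.4))]);l=np.array([-b[1],b[0]])
F=np.array([.555,-.4326])
e=onz(C,(318,174),.169)[0,:2]-F; t=onz(C,(318,169),.1094)[0,:2]-F
print(e@b,e@l,t@b,t@l)
E
```

```text
-0.010388793324899542 -0.0004759693898651978 -0.011991175648096167 -0.0004488864086153322
```

View pics/w11a.png

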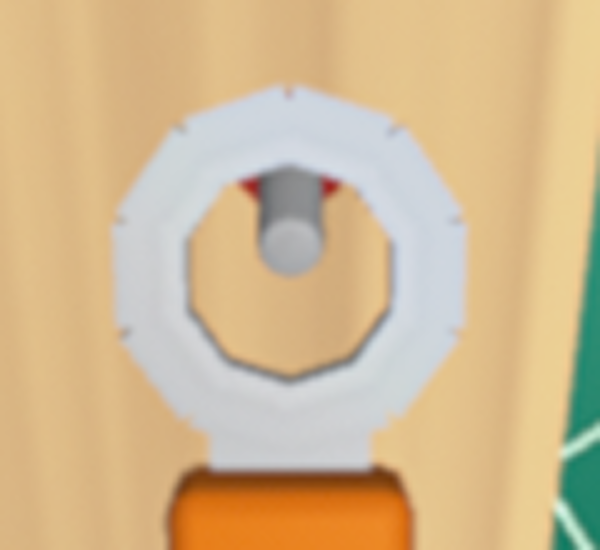

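>>> {"method": "carry_out", "body": {"moves": [[-0.04,0.03,-0.4,0],[-0.04,0.03,-0.8,0],[-0.04,0.03,-0.95,0],[-0.04,0.03,-1.05,0],[-0.035,0.023,-1.12,0],[-0.02,0.01,-1.17,0],[0,0,-1.22,0],[0.04,-0.026,-1.32,0],[0.077,-0.051,-1.42,0],[0.085,-0.055,-1.44,0],[0.085,-0.055,-1.44,0]]}}

```text
t: 17.7
position: [0.4938, -0.3923, 0.0973]
orientation: [0.958, -0.288, -0.0, -0.0]
wrist_force: [-0.4, 1.2, -0.9]
finger_gap: 0.0236
```

```bash
python3 - <<'E'
from look import *
C,im,_=look('w12')
im2=cams.read_camera('side'); a=cv2.resize(im2[130:240,300:430],None,fx=5,fy=5)
cv2.imwrite('pics/w12a.png',np.hstack([cv2.resize(im[100:330,220:420],None,fx=2.39,fy=2.39)[:549],a[:549]])[:, :800])
E
```

```text
17.7 [ 0.4938 -0.3923  0.0973] [-1.7999e+02  4.0000e-02 -3.3420e+01] [-0.4  1.2 -0.9] 0.0236
```

View pics/w12a.png

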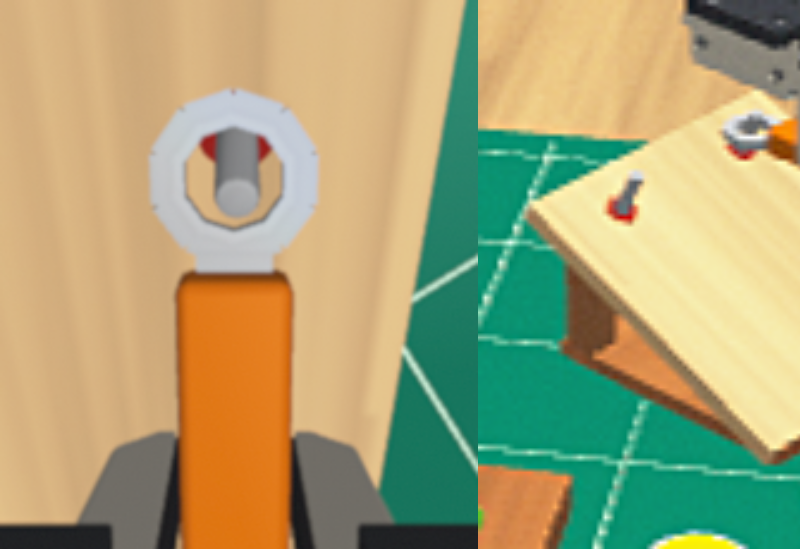

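>>> {"method": "carry_out", "body": {"moves": [[0.058,-0.038,0,0],[0.07,-0.046,-0.06,0],[0.08,-0.053,-0.14,0],[0.09,-0.06,-0.22,0],[0.1,-0.066,-0.3,0],[0.11,-0.073,-0.38,0],[0.122,-0.08,-0.46,0],[0.135,-0.089,-0.54,0],[0.15,-0.099,-0.62,0],[0.16,-0.105,-0.66,0],[0.16,-0.105,-0.66,0]], "grip_force": 12}}

```text
t: 18.9
position: [0.5019, -0.3976, 0.0643]
orientation: [0.958, -0.288, -0.0, -0.0]
wrist_force: [-0.4, 1.0, -0.7]
finger_gap: 0.0238
```

```bash
python3 - <<'E'
from look import *
C,im,_=look('w13')
im2=cams.read_camera('side'); a=cv2.resize(im2[130:240,300:430],None,fx=5,fy=5)
cv2.imwrite('pics/w13a.png',np.hstack([cv2.resize(im[100:330,220:420],None,fx=2.39,fy=2.39)[:549],a[:549]])[:, :800])
E
```

```text
18.9 [ 0.5019 -0.3976  0.0643] [-1.800e+02  1.000e-02 -3.342e+01] [-0.4  1.  -0.7] 0.0238
```

View pics/w13a.png

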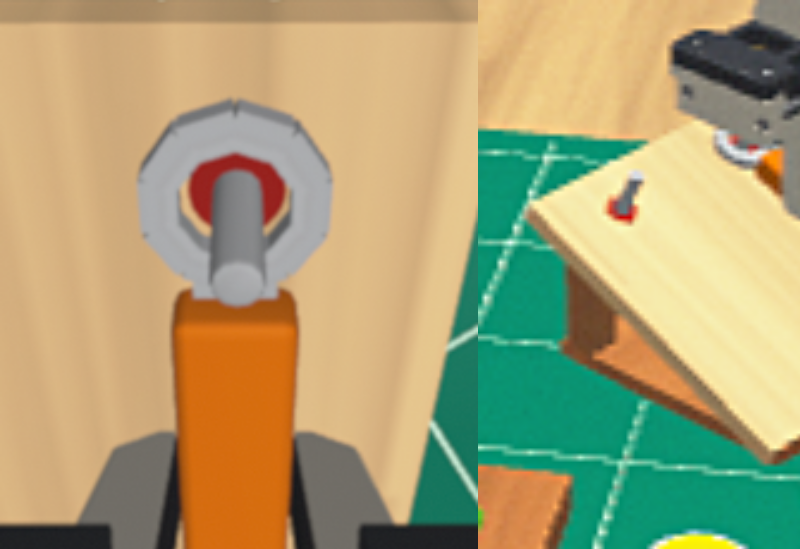

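>>> {"method": "carry_out", "body": {"moves": [[0,0,0,0],[0,0,0,0],[0,0,0,0],[0,0,0,0],[0,0,0.4,0],[0,0,1.2,0],[-0.2,0.15,2.2,0],[-0.5,0.4,3.2,0],[-0.9,0.6,3.5,0],[-0.9,0.6,3.5,0]], "gripper": 45}}

```text
t: 20.0
position: [0.4564, -0.3676, 0.2435]
orientation: [0.958, -0.288, 0.002, 0.001]
wrist_force: [0.9, -0.5, -0.6]
finger_gap: 0.0453
```

```bash
python3 - <<'E'
from look import *
from tools import handle
C,im,_=look('w14')
handle(C,im,'scraper')
E
```

```text
20.0 [ 0.4564 -0.3676  0.2435] [179.94  -0.3  -33.43] [ 0.9 -0.5 -0.6] 0.0453
scraper [ 82.6 308.4] 982 [520.2 -43.8  47.4  46.5   2.7]
scraper [208.4 305. ] 485 [ 434.3 -183.2   37.3   23.4  -32.5]
```

View pics/w14.png

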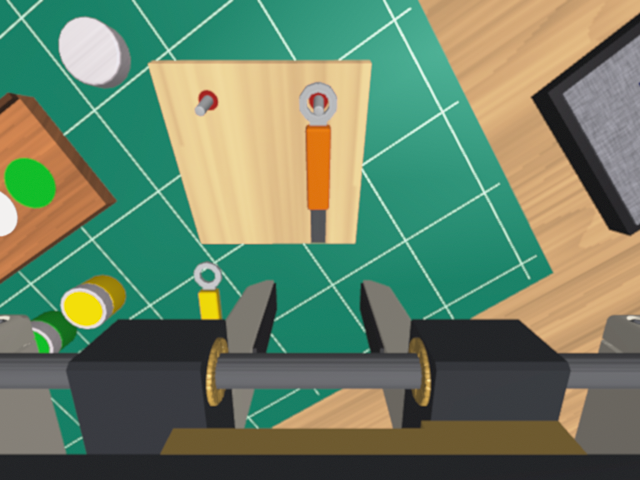

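>>> {"method": "carry_out", "body": {"moves": [[-0.88,3.97,-1.0,0.18],[-0.88,3.97,-1.0,0.18],[-0.88,3.97,-1.8,0.18],[-0.88,3.97,-2.4,0.18],[-0.88,3.97,-2.8,0.18],[-0.88,3.97,-2.8,0.18],[-0.88,3.97,-2.8,0.18]], "gripper": 50}}

```text
t: 20.75
position: [0.4125, -0.1687, 0.0984]
orientation: [0.96, -0.279, -0.002, -0.0]
wrist_force: [1.4, -0.8, 1.1]
finger_gap: 0.0498
```

```bash
python3 - <<'E'
from look import *
C,im,_=look('w15')
E
```

```text
20.75 [ 0.4125 -0.1687  0.0984] [179.98   0.2  -32.46] [ 1.4 -0.8  1.1] 0.0498
```

View pics/w15.png

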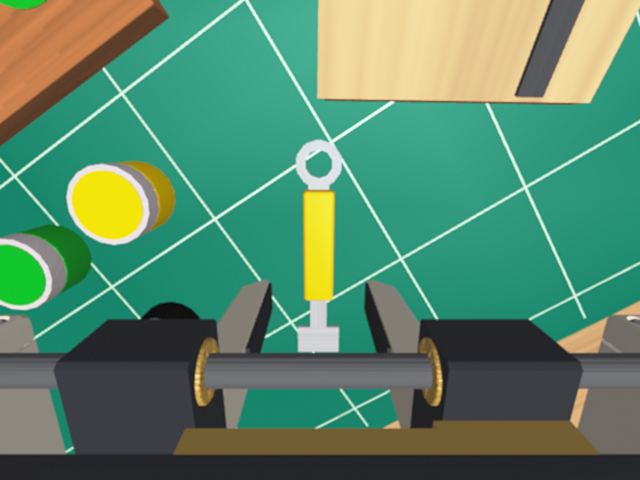

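>>> {"method": "carry_out", "body": {"moves": [[0,0,-0.7,0],[0,0,-1.3,0],[0,0,-1.65,0],[0,0,-1.8,0],[0,0,-1.86,0],[0,0,-1.86,0],[0,0,-1.86,0]]}}

```text
t: 21.5
position: [0.4136, -0.1697, 0.0076]
orientation: [0.96, -0.28, 0.001, 0.0]
wrist_force: [-0.8, -0.0, -0.3]
finger_gap: 0.0498
```

>>> {"method": "carry_out", "body": {"moves": [[0,0,0,0],[0,0,0,0],[0,0,0,0],[0,0,0,0],[0,0,0,0],[0,0,0.3,0],[0,0,1.0,0],[0,0,1.8,0],[0,0,2.6,0],[0,0,3.3,0],[0,0,3.3,0],[0,0,3.3,0]], "gripper": 15, "grip_force": 25}}

```text
t: 22.7
position: [0.4128, -0.1691, 0.1717]
orientation: [0.96, -0.28, 0.0, 0.0]
wrist_force: [0.3, -0.1, -0.9]
finger_gap: 0.0237
```

>>> {"method": "carry_out", "body": {"moves": [[0.6,-0.65,0,0],[1.2,-1.3,0,-0.18],[1.8,-1.9,0,-0.18],[2.4,-2.5,0,-0.18],[2.68,-2.77,0,-0.18],[2.68,-2.77,0,-0.18],[2.68,-2.77,0,-0.18],[2.68,-2.77,0,-0.18]]}}

```text
t: 23.5
position: [0.546, -0.3067, 0.1707]
orientation: [0.958, -0.287, -0.001, -0.0]
wrist_force: [-0.3, 0.3, -1.0]
finger_gap: 0.0238
```

```bash
python3 - <<'E'
from look import *
C,im,_=look('w16')
cv2.imwrite('pics/w16a.png',cv2.resize(im[100:260,220:420],None,fx=4,fy=3.75,interpolation=cv2.INTER_CUBIC))
E
```

```text
23.5 [ 0.546  -0.3067  0.1707] [-1.80e+02  1.20e-01 -3.34e+01] [-0.3  0.3 -1. ] 0.0238
```

View pics/w16a.png

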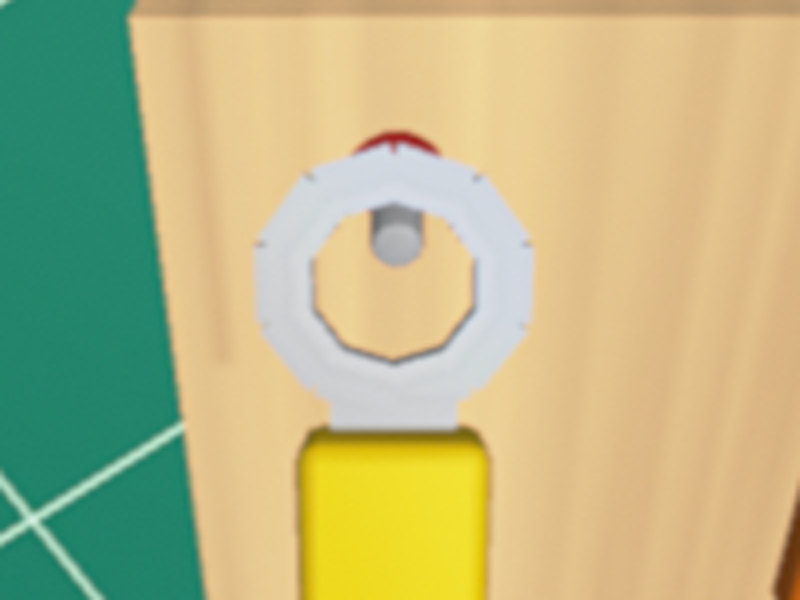

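```bash
python3 - <<'E'
from look import *
C,_=pickle.load(open('w16.pkl','rb'))
b=np.array([np.cos(np.deg2rad(-33.4)),np.sin(np.deg2rad(-33.4))]);l=np.array([-b[1],b[0]])
F=np.array([.610,-.3491])
e=onz(C,(318.75,175.5),.171)[0,:2]-F; t=onz(C,(319.2,164.8),.1094)[0,:2]-F; q=np.array([.546,-.3067])-F
print(e@b,e@l,t@b,t@l,q@b,q@l)
E
```

```text
-0.013413356396232968 -2.26581001794374e-05 -0.011926139098723414 -0.0004075394708926305 -0.07677064662846182 0.00016678203692880117
```

>>> {"method": "carry_out", "body": {"moves": [[0,0,-0.5,0],[0,0,-0.9,0],[0.007,-0.005,-1.05,0],[0.01,-0.006,-1.12,0],[0.03,-0.02,-1.18,0],[0.052,-0.034,-1.25,0],[0.09,-0.06,-1.35,0],[0.127,-0.084,-1.44,0],[0.135,-0.09,-1.46,0],[0.135,-0.09,-1.46,0],[0.135,-0.09,-1.46,0],[0.135,-0.09,-1.46,0]]}}

```text
t: 24.75
position: [0.5537, -0.3122, 0.0989]
orientation: [0.958, -0.288, 0.0, 0.0]
wrist_force: [0.2, 0.2, -0.5]
finger_gap: 0.0236
```

```bash
python3 - <<'E'
from look import *
C,im,_=look('w17')
im2=cams.read_camera('side'); a=cv2.resize(im2[130:240,300:430],None,fx=5,fy=5)
cv2.imwrite('pics/w17a.png',np.hstack([cv2.resize(im[100:330,220:420],None,fx=2.39,fy=2.39)[:549],a[:549]])[:, :800])
E
```

```text
24.75 [ 0.5537 -0.3122  0.0989] [-1.800e+02 -2.000e-02 -3.342e+01] [ 0.2  0.2 -0.5] 0.0236
```

View pics/w17a.png

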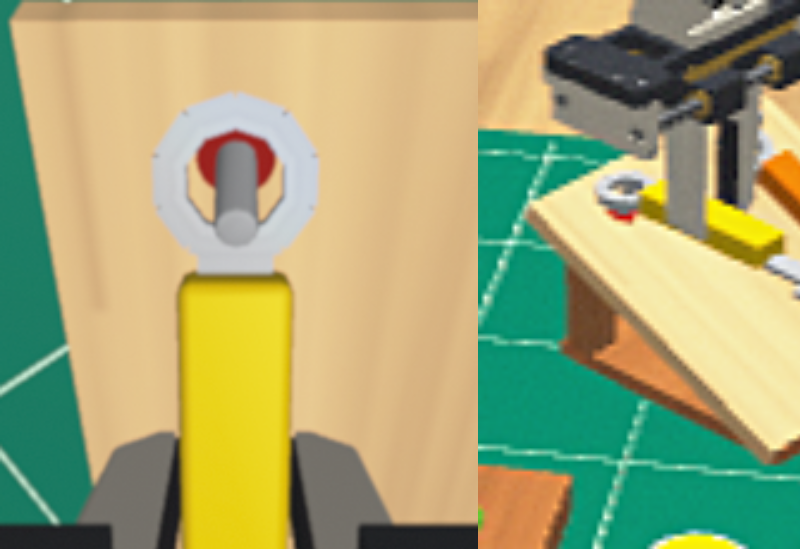

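>>> {"method": "carry_out", "body": {"moves": [[0.005,-0.003,-0.08,0],[0.01,-0.006,-0.16,0],[0.015,-0.01,-0.24,0],[0.022,-0.014,-0.32,0],[0.028,-0.018,-0.4,0],[0.035,-0.023,-0.48,0],[0.043,-0.028,-0.56,0],[0.05,-0.033,-0.63,0],[0.055,-0.036,-0.68,0],[0.055,-0.036,-0.68,0],[0.055,-0.036,-0.68,0]], "grip_force": 12}}

```text
t: 25.95
position: [0.5564, -0.3139, 0.0647]
orientation: [0.958, -0.288, 0.0, -0.0]
wrist_force: [-0.9, -0.3, -0.6]
finger_gap: 0.0234
```

```bash
python3 - <<'E'
from look import *
C,im,_=look('w18')
im2=cams.read_camera('side'); a=cv2.resize(im2[130:240,300:430],None,fx=5,fy=5)
cv2.imwrite('pics/w18a.png',np.hstack([cv2.resize(im[100:330,220:420],None,fx=2.39,fy=2.39)[:549],a[:549]])[:, :800])
E
```

```text
25.95 [ 0.5564 -0.3139  0.0647] [-180.     -0.    -33.42] [-0.9 -0.3 -0.6] 0.0234
```

View pics/w18a.png

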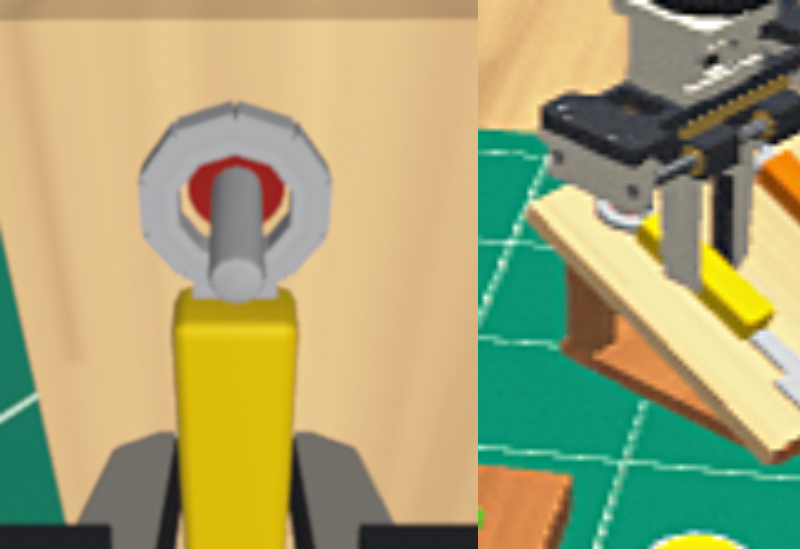

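>>> {"method": "carry_out", "body": {"moves": [[0,0,0,0],[0,0,0,0],[0,0,0,0],[0,0,0,0],[0,0,0.4,0],[0,0,1.2,0],[-0.2,0.15,2.2,0],[-0.9,0.2,3.2,0],[-1.8,0.3,3.7,0],[-2.4,0.3,3.7,0],[-2.4,0.3,3.7,0]], "gripper": 45}}

```text
t: 27.15
position: [0.4336, -0.2989, 0.2515]
orientation: [0.958, -0.288, 0.001, 0.001]
wrist_force: [1.7, -0.5, 0.0]
finger_gap: 0.045
```

```bash
python3 - <<'E'
from look import *
C,im,_=look('w19',['jar_yellow','jar_green','jar_black'])
for c in('scene','side'):
    im=cams.read_camera(c); cv2.imwrite(f'pics/{c}19.png',im)
    C=cam(c)
E
```

```text
27.15 [ 0.4336 -0.2989  0.2515] [ 1.7996e+02 -1.0000e-01 -3.3510e+01] [ 1.7 -0.5  0. ] 0.045
jar_yellow 0.96 [124.6 256. ] 2409 [[ 0.5216 -0.0596  0.01  ]]
jar_green 0.86 [ 72.5 293.8] 2470 [[0.5204 0.0344 0.01  ]]
jar_black 0.63 [155.5 317.1] 138 [[ 0.4336 -0.0346  0.01  ]]
```

View pics/w19.png

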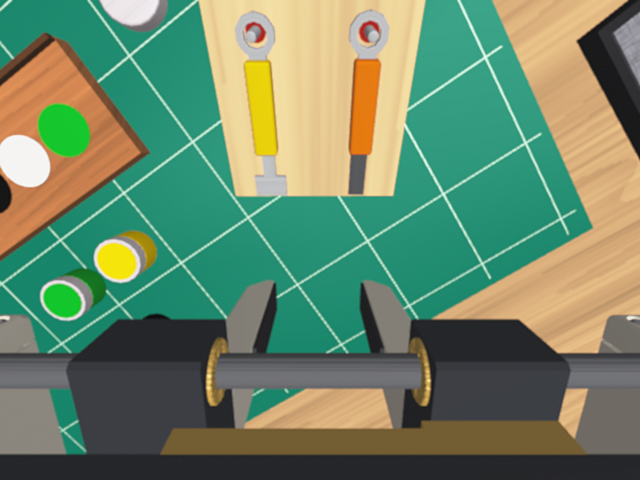

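View pics/side19.png

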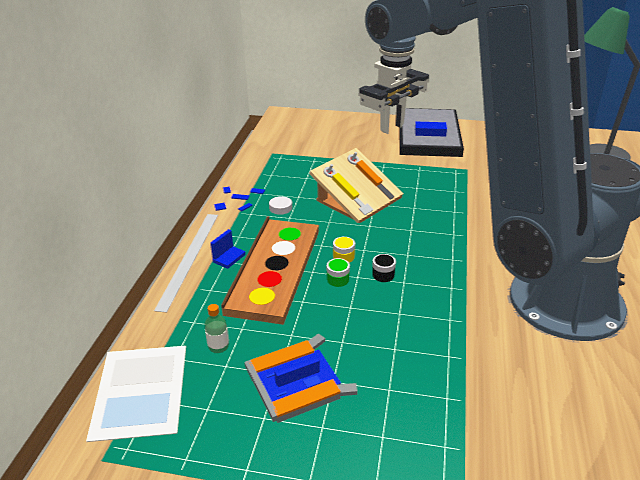

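>>> {"method": "carry_out", "body": {"moves": [[0,0.5,0.6,1.5],[0,1,0.6,3],[0.5,2,0.6,4.5],[1,3,0.6,6],[2,4,0.6,7.5],[2.93,4.98,0.6,9],[2.93,4.98,0.6,10.5],[2.93,4.98,0.6,12],[2.93,4.98,0.6,13.5],[2.93,4.98,0.6,15],[2.93,4.98,0.6,16.5],[2.93,4.98,0.6,18]], "gripper": 75}}

```text
t: 28.65
position: [0.5834, -0.0494, 0.2788]
orientation: [0.879, 0.477, -0.0, -0.0]
wrist_force: [-0.2, -0.1, -0.5]
finger_gap: 0.075
```

>>> {"method": "carry_out", "body": {"moves": [[0,0,0,1.5],[0,0,0,3],[0,0,0,4.5],[0,0,0,6],[0,0,0,6.7],[0,0,0,6.7],[0,0,0,6.7]]}}

```text
t: 29.35
position: [0.5832, -0.0497, 0.2792]
orientation: [0.707, 0.707, -0.0, -0.0]
wrist_force: [-0.5, -0.0, 0.3]
finger_gap: 0.0752
```

```bash
python3 - <<'E'
from look import *
D=pickle.load(open('D.pkl','rb'))
print('glue',tri([(cam('scene'),(368.9,377.2)),(cam('side'),(215.5,330.2))]))
C,im,T=look('w20',['jar_yellow','jar_green','jar_black','jar_red','jar_white','spot_green','spot_black','spot_yellow'])
print(arm.sense()['joint_positions'])
E
```

```text
glue (array([0.72838118, 0.27922734, 0.04611726]), [np.float64(0.2123120546524863), np.float64(0.22854121550729636)])
29.35 [ 0.5832 -0.0497  0.2792] [-1.7996e+02 -1.0000e-02  8.9990e+01] [-0.5 -0.   0.3] 0.0752
jar_yellow 0.77 [268.5 228.8] 1628 [[ 0.5165 -0.0782  0.01  ]]
jar_green 0.66 [263.9 155.3] 1779 [[0.5148 0.0169 0.01  ]]
jar_black 0.81 [181.5 185.4] 2093 [[ 0.4069 -0.0206  0.01  ]]
jar_black 0.35 [281.5 401.4] 5522 [[ 0.5254 -0.3568  0.01  ]]
jar_white 0.55 [281.1 401.1] 5597 [[ 0.5248 -0.3563  0.01  ]]
spot_green 0.63 [382.2 258.2] 1349 [[ 0.6708 -0.1197  0.01  ]]
spot_green 0.41 [281.8 401.9] 5246 [[ 0.5258 -0.3579  0.01  ]]
spot_yellow 0.86 [398.1  47.2] 2324 [[0.6754 0.1378 0.01  ]]
spot_yellow 0.18 [393.9 107.2] 1922 [[0.6745 0.0732 0.01  ]]
[-1.65060303e-01  3.61887033e-01  1.48179410e+00 -1.09072062e-05
  1.29779256e+00 -1.66204302e-01]
```

View pics/w20.png

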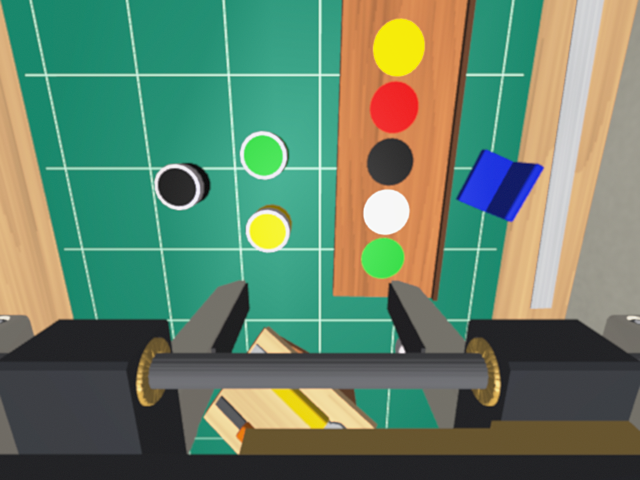

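```bash
cat > jars.py <<'E'
from look import *
rng={'green':((45,120,80),(75,255,255)),'yellow':((22,150,120),(34,255,255)),'black':((0,0,0),(180,120,55)),'red':((0,180,120),(6,255,255)),'white':((0,0,175),(180,40,255))}
def blobs(C,im,amin=400,amax=5000):
    hsv=cv2.cvtColor(im,cv2.COLOR_BGR2HSV)
    for n,(a,b) in rng.items():
        k,l,st,ce=cv2.connectedComponentsWithStats(cv2.inRange(hsv,a,b))
        for i in range(1,k):
            if amin<st[i,4]<amax and st[i,1]+st[i,3]<320 and .6<st[i,2]/st[i,3]<1.6:
                c,_=cv2.findContours((l==i).astype(np.uint8),cv2.RETR_EXTERNAL,cv2.CHAIN_APPROX_NONE)
                c=max(c,key=cv2.contourArea)[:,0,:]
                o=[]
                for z in(.024,.046):
                    P=(onz(C,c,z)[:,:2]*1000).astype(np.float32); (x,y),d,_=cv2.fitEllipse(P); o+= [round(x,1),round(y,1),[round(v,1) for v in d]]
                print(n,ce[i].round(1),st[i,4],'z24',o[:3],'z46',o[3:])
if __name__=='__main__':
    import sys
    t=sys.argv[1]; C,_=pickle.load(open(t+'.pkl','rb')); blobs(C,cv2.imread(f'pics/{t}.png'))
E
python3 jars.py w20
```

```text
green [262.7 155. ] 1177 z24 [515.5, 17.3, [45.2, 45.4]] z46 [519.0, 17.9, [42.8, 43.0]]
green [382.3 257.7] 1341 z24 [668.0, -114.6, [55.0, 55.2]] z46 [663.6, -107.1, [52.1, 52.3]]
yellow [398.4  47.1] 2351 z24 [672.7, 133.8, [56.7, 56.9]] z46 [668.0, 128.3, [53.8, 53.9]]
yellow [267.2 231.1] 946 z24 [516.8, -78.0, [44.4, 44.6]] z46 [520.3, -72.4, [42.1, 42.3]]
black [394.9 158.3] 1054 z24 [676.0, 12.6, [37.1, 57.1]] z46 [671.1, 13.5, [35.2, 54.2]]
black [176.5 186.6] 1010 z24 [406.0, -20.8, [43.4, 43.6]] z46 [415.3, -18.2, [41.2, 41.4]]
red [393.7 106.8] 1997 z24 [671.4, 71.7, [55.9, 56.2]] z46 [666.8, 69.5, [53.0, 53.2]]
white [263.5 154.3] 502 z24 [515.8, 17.3, [55.6, 56.0]] z46 [519.3, 18.0, [52.7, 53.0]]
white [177.7 186.4] 487 z24 [406.5, -20.9, [55.6, 56.0]] z46 [415.7, -18.3, [52.7, 53.0]]
white [385.9 211.5] 1597 z24 [669.3, -52.6, [56.6, 56.8]] z46 [664.8, -48.3, [53.7, 53.8]]
white [267.9 229.5] 423 z24 [517.1, -77.7, [55.7, 56.0]] z46 [520.5, -72.1, [52.8, 53.0]]
```

>>> {"method": "carry_out", "body": {"moves": [[-0.6,-0.22,-0.9,0],[-1.256,-0.45,-1.8,0],[-1.256,-0.45,-2.8,0],[-1.256,-0.45,-3.6,0],[-1.256,-0.45,-4.4,0],[-1.256,-0.45,-5,0],[-1.256,-0.45,-5.3,0],[-1.256,-0.45,-5.38,0],[-1.256,-0.45,-5.38,0],[-1.256,-0.45,-5.38,0]]}}

```text
t: 30.8
position: [0.5207, -0.0726, 0.0116]
orientation: [0.707, 0.708, 0.0, 0.001]
wrist_force: [0.8, -0.4, -0.4]
finger_gap: 0.075
```

```bash
python3 - <<'E'
from look import *
C,im,T=look('w21')
im=cams.read_camera('side'); cv2.imwrite('pics/s21.png',cv2.resize(im[200:330,220:420],None,fx=4,fy=4))
E
```

```text
30.8 [ 0.5207 -0.0726  0.0116] [1.7991e+02 2.0000e-02 9.0080e+01] [ 0.8 -0.4 -0.4] 0.075
```

View pics/w21.png

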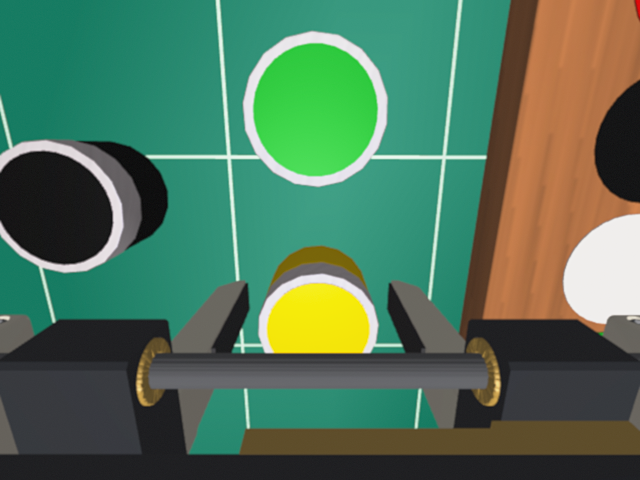

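View pics/s21.png

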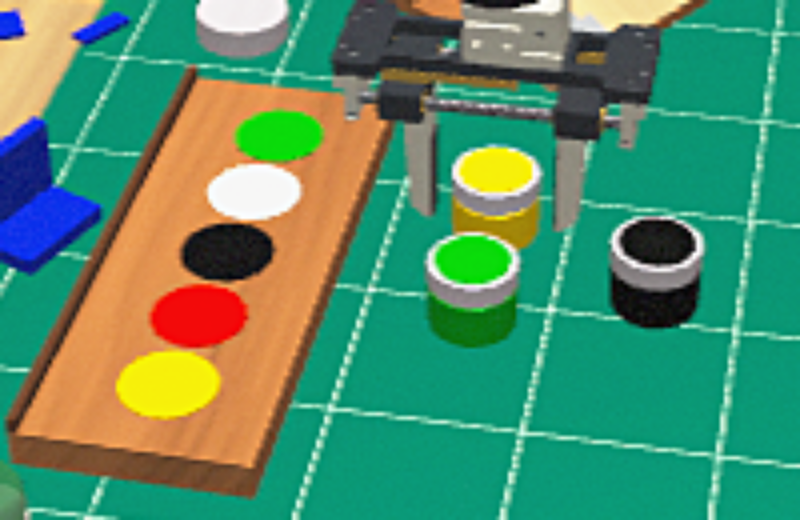

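>>> {"method": "carry_out", "body": {"moves": [[0,0,0,0],[0,0,0,0],[0,0,0,0],[0,0,0,0],[0,0,0.3,0],[0,0,0.8,0],[0,0,1.5,0],[0,0,2,0],[0,0,2,0],[0,0,2,0]], "gripper": 45, "grip_force": 15}}

```text
t: 31.9
position: [0.5199, -0.0724, 0.1103]
orientation: [0.707, 0.708, 0.0, 0.0]
wrist_force: [-0.9, 0.5, -1.0]
finger_gap: 0.0535
```

```bash
python3 - <<'E'
from look import *
C,im,T=look('w22')
E
```

```text
31.9 [ 0.5199 -0.0724  0.1103] [180.     0.    90.08] [-0.9  0.5 -1. ] 0.0535
```

View pics/w22.png

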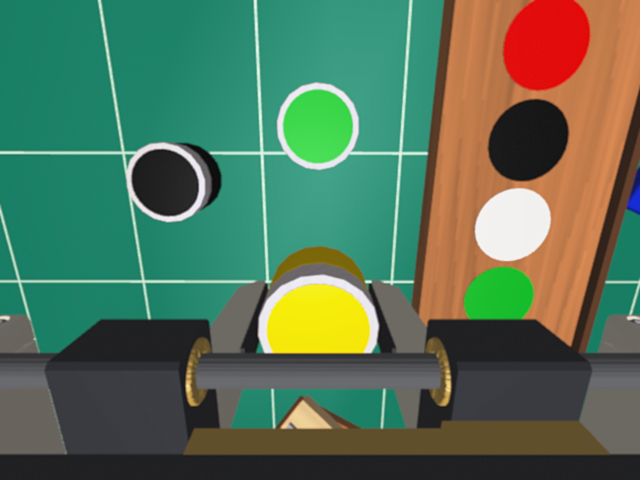

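>>> {"method": "carry_out", "body": {"moves": [[0.7,0.6,0,0],[1.3,1.3,0,0],[1.9,2.1,0,0],[2.4,2.9,0,0],[2.8,3.6,0,0],[3.056,4.12,0,0],[3.056,4.12,-0.3,0],[3.056,4.12,-0.8,0],[3.056,4.12,-1.2,0],[3.056,4.12,-1.35,0],[3.056,4.12,-1.35,0],[3.056,4.12,-1.35,0]]}}

```text
t: 33.15
position: [0.673, 0.1332, 0.0434]
orientation: [0.707, 0.707, 0.0, 0.0]
wrist_force: [0.1, -0.1, -0.9]
finger_gap: 0.0536
```

```bash
python3 - <<'E'
from look import *
C,im,T=look('w23')
im=cams.read_camera('side'); cv2.imwrite('pics/s23.png',cv2.resize(im[200:330,200:400],None,fx=4,fy=4))
E
```

```text
33.15 [0.673  0.1332 0.0434] [179.99   0.    90.06] [ 0.1 -0.1 -0.9] 0.0536
```

View pics/s23.png

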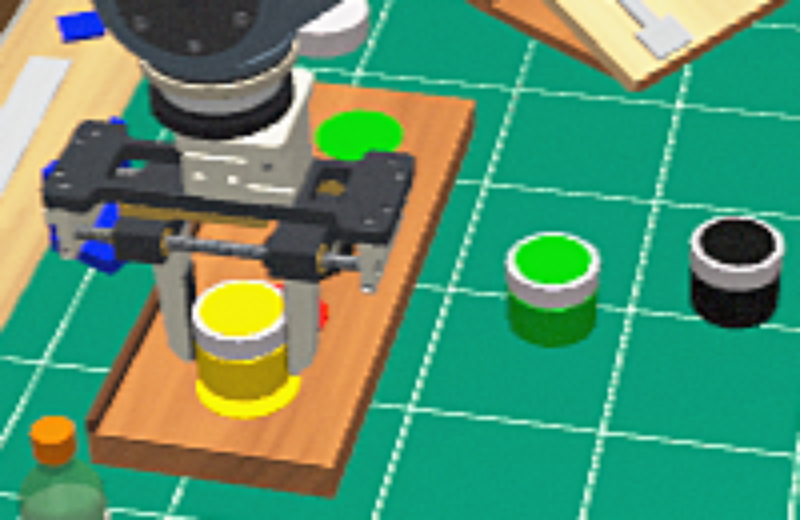

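Well placed above its disc; lower 7 mm until touch, release, rise.

>>> {"method": "carry_out", "body": {"moves": [[-0.006,0.01,-0.08,0],[-0.006,0.01,-0.13,0],[-0.006,0.01,-0.15,0],[-0.006,0.01,-0.15,0]]}}

```text
t: 33.65
position: [0.6725, 0.1341, 0.0355]
orientation: [0.707, 0.708, -0.0, -0.0]
wrist_force: [-0.1, 0.0, -1.5]
finger_gap: 0.0538
```

>>> {"method": "carry_out", "body": {"moves": [[0,0,0,0],[0,0,0,0],[0,0,0,0],[0,0,0,0],[0,0,0.4,0],[0,0,1.2,0],[0,0,2.2,0],[-0.5,-0.5,3,0],[-1,-1,3.2,0],[-1,-1,3.2,0]], "gripper": 72}}

```text
t: 34.65
position: [0.6215, 0.082, 0.1986]
orientation: [0.707, 0.707, 0.001, 0.001]
wrist_force: [0.4, 0.7, -0.5]
finger_gap: 0.0722
```

```bash
python3 - <<'E'
from look import *
from jars import blobs
C,im,T=look('w24'); blobs(C,im)
E
```

```text
34.65 [0.6215 0.082  0.1986] [1.7982e+02 2.0000e-02 8.9990e+01] [ 0.4  0.7 -0.5] 0.0722
green [213.2 283.3] 746 z24 [507.2, 14.5, [28.3, 48.8]] z46 [514.5, 24.0, [26.4, 45.7]]
yellow [376.2 176.6] 2068 z24 [680.1, 129.9, [50.1, 50.2]] z46 [676.3, 131.9, [46.8, 47.0]]
red [369.1 233.4] 1829 z24 [674.9, 71.4, [47.6, 57.9]] z46 [671.4, 77.2, [44.5, 54.2]]
white [375.4 175.3] 822 z24 [679.9, 130.0, [60.8, 61.1]] z46 [676.1, 132.0, [56.9, 57.2]]
```

View pics/w24.png

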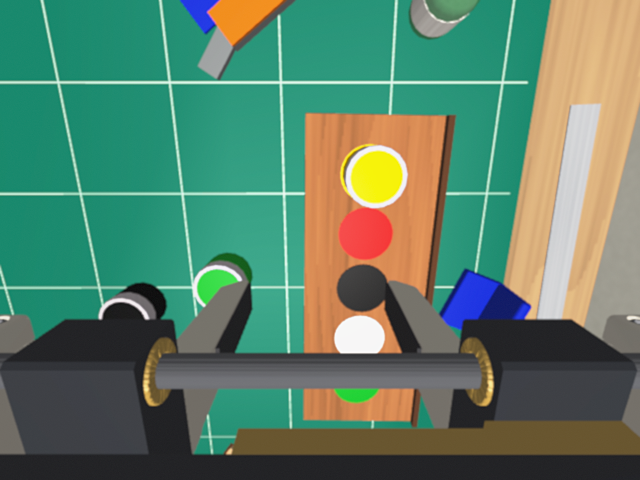

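>>> {"method": "carry_out", "body": {"moves": [[-0.8,-0.5,0,0],[-1.6,-1.0,0,0],[-2.044,-1.28,0,0],[-2.044,-1.28,-0.8,0],[-2.044,-1.28,-1.5,0],[-2.044,-1.28,-1.5,0],[-2.044,-1.28,-1.5,0]], "gripper": 75}}

```text
t: 35.4
position: [0.5208, 0.0204, 0.1208]
orientation: [0.706, 0.708, -0.0, -0.0]
wrist_force: [0.8, 0.2, 0.9]
finger_gap: 0.0746
```

```bash
python3 - <<'E'
from look import *
C,im,T=look('w25')
E
```

```text
35.4 [0.5208 0.0204 0.1208] [-1.7994e+02 -1.0000e-02  9.0100e+01] [0.8 0.2 0.9] 0.0746
```

View pics/w25.png

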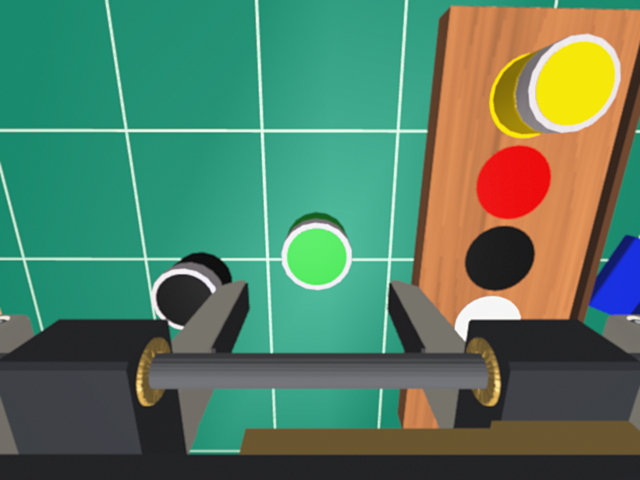

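```bash
python3 jars.py w25
```

```text
green [316.4 256.4] 2565 z24 [519.1, 10.3, [47.6, 48.0]] z46 [519.2, 17.7, [43.6, 44.0]]
yellow [509.1 100.1] 2078 z24 [670.0, 132.8, [49.9, 53.4]] z46 [657.5, 129.9, [45.8, 49.0]]
black [499.4 257.8] 3284 z24 [670.6, 9.3, [54.0, 54.5]] z46 [658.0, 16.8, [49.4, 50.0]]
red [513.1 181.9] 4080 z24 [671.8, 71.3, [56.2, 56.6]] z46 [659.1, 73.6, [51.5, 51.8]]
white [569.6  82.5] 1648 z24 [703.6, 141.2, [63.6, 64.0]] z46 [688.3, 137.7, [58.3, 58.7]]
white [175.6 284.9] 561 z24 [404.7, -27.3, [50.5, 55.2]] z46 [414.3, -16.7, [46.3, 50.6]]
```

Green at (0.5192, 0.018), unchanged; black disc at (0.6706, 0.0093). Descend and grip.

>>> {"method": "carry_out", "body": {"moves": [[-0.03,-0.05,-0.6,0],[-0.03,-0.05,-1.2,0],[-0.03,-0.05,-1.7,0],[-0.03,-0.05,-2.0,0],[-0.03,-0.05,-2.18,0],[-0.03,-0.05,-2.18,0],[-0.03,-0.05,-2.18,0],[-0.03,-0.05,-2.18,0]]}}

```text
t: 36.25
position: [0.5197, 0.0176, 0.0128]
orientation: [0.707, 0.708, 0.001, 0.001]
wrist_force: [-0.3, -0.4, 0.5]
finger_gap: 0.0748
```

>>> {"method": "carry_out", "body": {"moves": [[0,0,0,0],[0,0,0,0],[0,0,0,0],[0,0,0,0],[0,0,0.3,0],[0,0,0.8,0],[0,0,1.5,0],[0,0,2,0],[0,0,2,0],[0,0,2,0]], "gripper": 45}}

```text
t: 37.25
position: [0.5187, 0.0176, 0.1113]
orientation: [0.707, 0.708, 0.0, 0.0]
wrist_force: [0.4, -0.2, -1.6]
finger_gap: 0.0538
```

>>> {"method": "carry_out", "body": {"moves": [[0.7,-0.6,0,0],[1.4,-1.2,0,0],[2.1,-1.8,0,0],[2.7,-2.4,0,0],[2.986,-2.644,0,0],[2.986,-2.644,-0.3,0],[2.986,-2.644,-0.8,0],[2.986,-2.644,-1.2,0],[2.986,-2.644,-1.35,0],[2.986,-2.644,-1.35,0],[2.986,-2.644,-1.35,0]]}}

```text
t: 38.35
position: [0.6681, -0.1143, 0.0443]
orientation: [0.706, 0.708, 0.0, 0.0]
wrist_force: [-0.2, 0.7, -0.3]
finger_gap: 0.0539
```

```bash
python3 - <<'E'
from look import *
C,im,T=look('w26')
im=cams.read_camera('side'); cv2.imwrite('pics/s26.png',cv2.resize(im[170:300,220:420],None,fx=4,fy=4))
E
```

```text
38.35 [ 0.6681 -0.1143  0.0443] [180.   -0.   90.1] [-0.2  0.7 -0.3] 0.0539
```

View pics/s26.png

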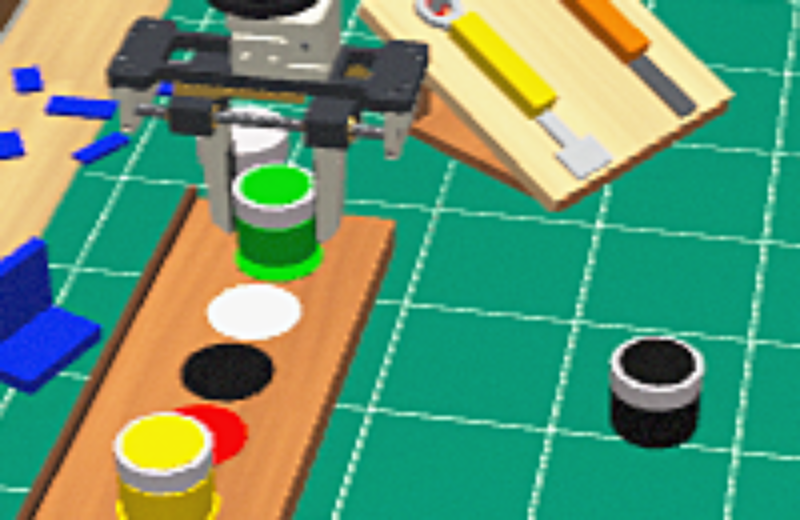

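>>> {"method": "carry_out", "body": {"moves": [[0,-0.006,-0.08,0],[0,-0.006,-0.13,0],[0,-0.006,-0.145,0],[0,-0.006,-0.145,0]]}}

```text
t: 38.85
position: [0.6681, -0.1149, 0.0367]
orientation: [0.707, 0.708, -0.0, -0.0]
wrist_force: [0.1, 0.4, -1.1]
finger_gap: 0.0537
```

>>> {"method": "carry_out", "body": {"moves": [[0,0,0,0],[0,0,0,0],[0,0,0,0],[0,0,0,0],[0,0,0.4,0],[0,0,1.2,0],[0,0,2.2,0],[-0.8,-0.2,2.8,0],[-1.6,-0.4,3,0],[-1.6,-0.4,3,0],[-1.6,-0.4,3,0]], "gripper": 72}}

```text
t: 39.95
position: [0.5881, -0.1352, 0.1876]
orientation: [0.707, 0.707, 0.0, 0.001]
wrist_force: [-0.6, -0.2, -1.0]
finger_gap: 0.072
```

```bash
python3 - <<'E'
from look import *
from jars import blobs
C,im,T=look('w27'); blobs(C,im)
E
```

```text
39.95 [ 0.5881 -0.1352  0.1876] [1.7993e+02 2.0000e-02 9.0040e+01] [-0.6 -0.2 -1. ] 0.072
green [384.4 194.2] 448 z24 [685.3, -128.7, [66.5, 95.8]] z46 [678.7, -123.9, [62.1, 89.4]]
green [410.7 215.1] 2054 z24 [680.8, -124.1, [50.7, 50.9]] z46 [674.6, -119.6, [47.3, 47.5]]
black [410.9  66.8] 3284 z24 [670.5, 9.8, [53.6, 54.2]] z46 [664.9, 5.4, [50.1, 50.5]]
black [114.4  97.7] 2256 z24 [402.8, -15.6, [45.7, 46.4]] z46 [415.1, -18.3, [42.7, 43.3]]
white [404.4 140.1] 3077 z24 [669.2, -52.5, [56.7, 56.9]] z46 [663.8, -52.8, [52.9, 53.1]]
white [409.  213.3] 809 z24 [680.4, -124.0, [61.2, 61.3]] z46 [674.2, -119.4, [57.1, 57.2]]
```

View pics/w27.png

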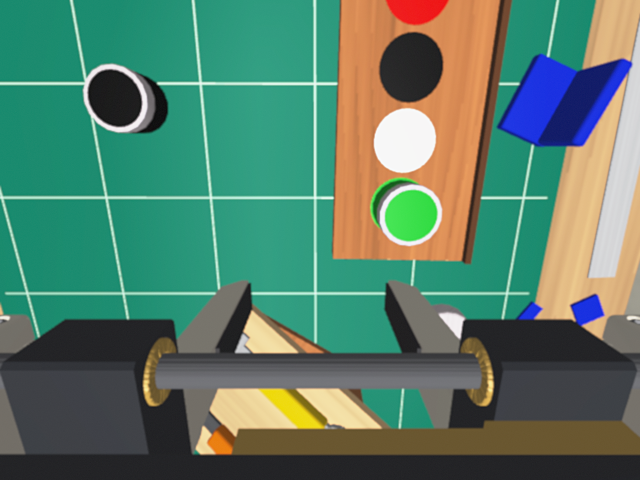

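>>> {"method": "carry_out", "body": {"moves": [[-0.8,0.5,0,0],[-1.6,1.1,0,0],[-2.4,1.6,0,0],[-3.2,2.2,0,0],[-3.46,2.34,-0.4,0],[-3.46,2.34,-1.0,0],[-3.46,2.34,-1.3,0],[-3.46,2.34,-1.3,0],[-3.46,2.34,-1.3,0]], "gripper": 75}}

```text
t: 40.9
position: [0.4158, -0.0178, 0.122]
orientation: [0.706, 0.708, -0.0, -0.0]
wrist_force: [0.2, 0.3, 1.0]
finger_gap: 0.0755
```

```bash
python3 - <<'E'
from look import *
from jars import blobs
C,im,T=look('w28'); blobs(C,im)
E
```

```text
40.9 [ 0.4158 -0.0178  0.122 ] [-1.7997e+02 -1.0000e-02  9.0100e+01] [0.2 0.3 1. ] 0.0755
white [317.7 251.5] 1031 z24 [415.2, -25.5, [57.4, 57.6]] z46 [415.2, -18.3, [52.6, 52.8]]
white [613. 285.] 2943 z24 [667.0, -53.7, [49.7, 58.6]] z46 [646.1, -44.2, [45.6, 53.7]]
```

View pics/w28.png

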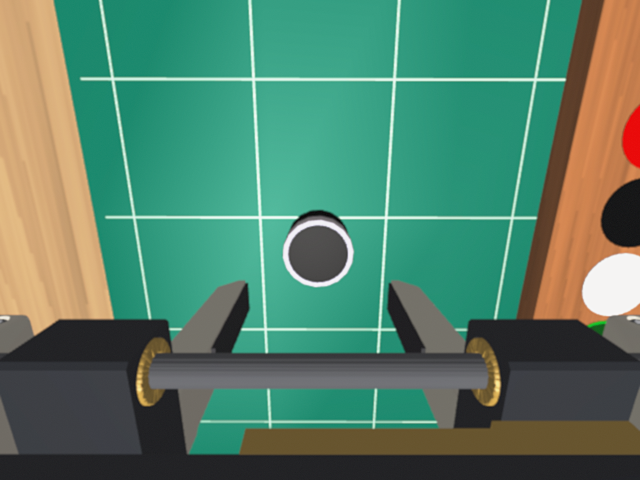

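>>> {"method": "carry_out", "body": {"moves": [[-0.01,-0.01,-0.6,0],[-0.01,-0.01,-1.2,0],[-0.01,-0.01,-1.7,0],[-0.01,-0.01,-2.0,0],[-0.01,-0.01,-2.2,0],[-0.01,-0.01,-2.2,0],[-0.01,-0.01,-2.2,0],[-0.01,-0.01,-2.2,0]]}}

```text
t: 41.75
position: [0.4154, -0.0185, 0.0128]
orientation: [0.707, 0.708, 0.0, 0.001]
wrist_force: [-0.1, 0.2, 0.8]
finger_gap: 0.0745
```

>>> {"method": "carry_out", "body": {"moves": [[0,0,0,0],[0,0,0,0],[0,0,0,0],[0,0,0,0],[0,0,0.3,0],[0,0,0.8,0],[0,0,1.5,0],[0,0,2,0],[0,0,2,0],[0,0,2,0]], "gripper": 45}}

```text
t: 42.75
position: [0.4146, -0.0184, 0.1117]
orientation: [0.707, 0.708, 0.0, 0.0]
wrist_force: [-1.0, 0.0, -0.6]
finger_gap: 0.0538
```

>>> {"method": "carry_out", "body": {"moves": [[0.9,0.1,0,0],[1.8,0.2,0,0],[2.7,0.3,0,0],[3.6,0.4,0,0],[4.4,0.5,0,0],[5.116,0.56,0,0],[5.116,0.56,-0.3,0],[5.116,0.56,-0.8,0],[5.116,0.56,-1.2,0],[5.116,0.56,-1.35,0],[5.116,0.56,-1.35,0],[5.116,0.56,-1.35,0]]}}

```text
t: 43.95
position: [0.6705, 0.0095, 0.0446]
orientation: [0.707, 0.708, 0.0, 0.0]
wrist_force: [0.3, -0.8, -0.7]
finger_gap: 0.0537
```

```bash
python3 - <<'E'
from look import *
C,im,T=look('w29')
im=cams.read_camera('side'); cv2.imwrite('pics/s29.png',cv2.resize(im[170:330,200:400],None,fx=4,fy=3.75))
E
```

```text
43.95 [0.6705 0.0095 0.0446] [180.     0.    90.08] [ 0.3 -0.8 -0.7] 0.0537
```

View pics/s29.png

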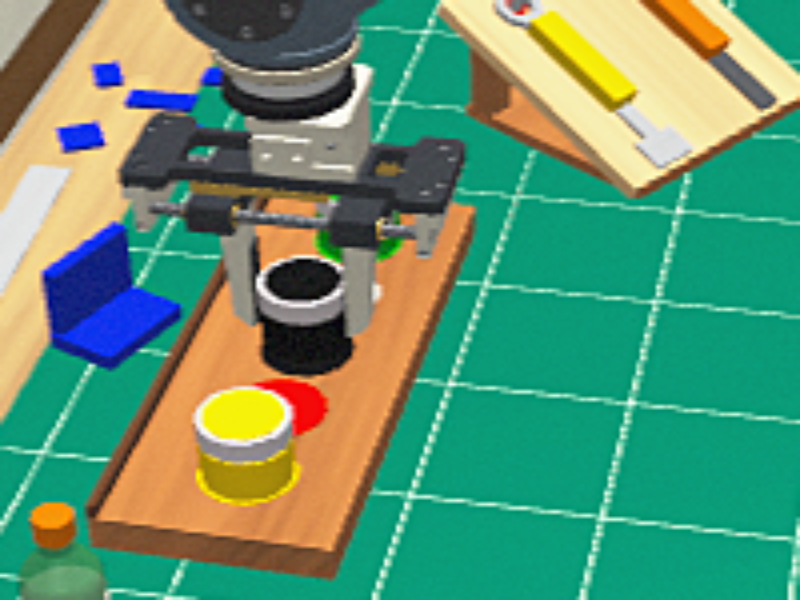

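>>> {"method": "carry_out", "body": {"moves": [[0,0,-0.08,0],[0,0,-0.13,0],[0,0,-0.145,0],[0,0,-0.145,0]]}}

```text
t: 44.45
position: [0.6704, 0.0096, 0.037]
orientation: [0.707, 0.708, -0.0, -0.0]
wrist_force: [-0.4, 0.0, -0.8]
finger_gap: 0.054
```

>>> {"method": "carry_out", "body": {"moves": [[0,0,0,0],[0,0,0,0],[0,0,0,0],[0,0,0,0],[0,0,0.4,0],[0,0,1.2,0],[0,0,2.2,0],[-0.8,-0.9,3.2,0],[-1.6,-1.8,4.2,0],[-2,-2,5,0],[-2,-2,5,0],[-2,-2,5,0]], "gripper": 72}}

```text
t: 45.65
position: [0.5702, -0.0928, 0.293]
orientation: [0.707, 0.707, 0.002, 0.004]
wrist_force: [-0.2, 1.6, 0.5]
finger_gap: 0.0717
```

```bash
python3 - <<'E'
from look import *
from jars import blobs
C,im,T=look('w30'); blobs(C,im)
for c in('scene','side'): cv2.imwrite(f'pics/{c}30.png',cams.read_camera(c))
E
```

```text
45.65 [ 0.5702 -0.0928  0.293 ] [1.7954e+02 1.4000e-01 8.9950e+01] [-0.2  1.6  0.5] 0.0717
green [398.  231.7] 1016 z24 [679.5, -126.6, [47.5, 48.3]] z46 [673.9, -120.9, [45.1, 45.8]]
yellow [399.4  22.5] 647 z24 [670.6, 127.2, [40.5, 50.8]] z46 [665.4, 120.0, [38.4, 48.2]]
black [407.8 121.6] 1253 z24 [682.3, 12.5, [46.3, 46.7]] z46 [676.5, 11.2, [43.9, 44.4]]
red [402.4  68. ] 2017 z24 [671.4, 71.7, [55.8, 56.0]] z46 [666.2, 67.4, [53.0, 53.1]]
white [406.  122.1] 578 z24 [681.6, 12.2, [59.0, 59.1]] z46 [675.9, 10.9, [56.0, 56.1]]
white [393.9 175.4] 1629 z24 [669.3, -52.5, [56.6, 56.9]] z46 [664.2, -50.5, [53.7, 54.0]]
white [396.9 230.1] 434 z24 [679.1, -126.2, [58.9, 59.2]] z46 [673.5, -120.5, [55.9, 56.2]]
```

View pics/w30.png

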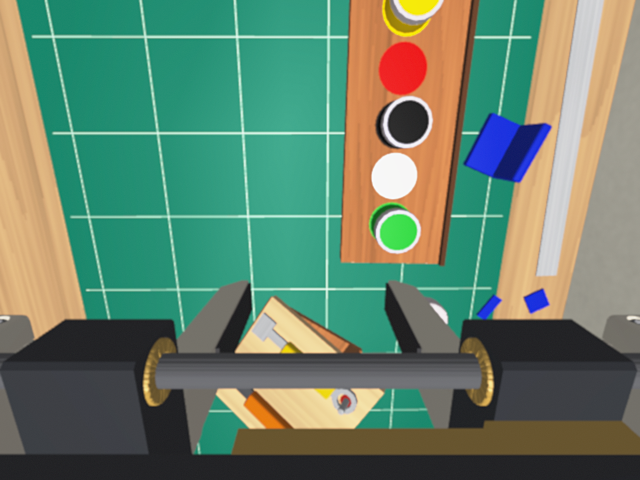

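View pics/scene30.png

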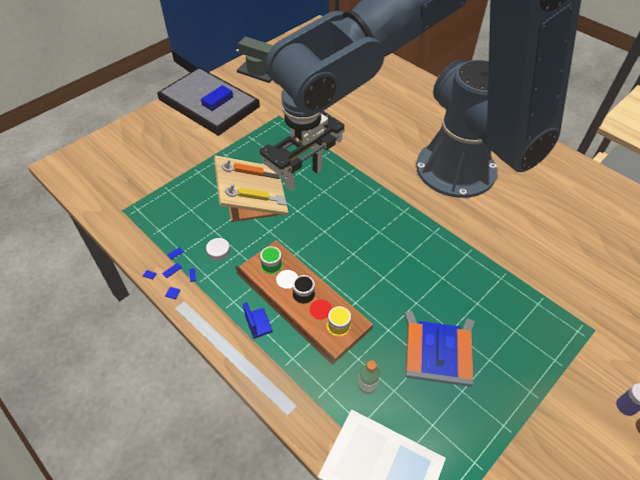

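View pics/side30.png

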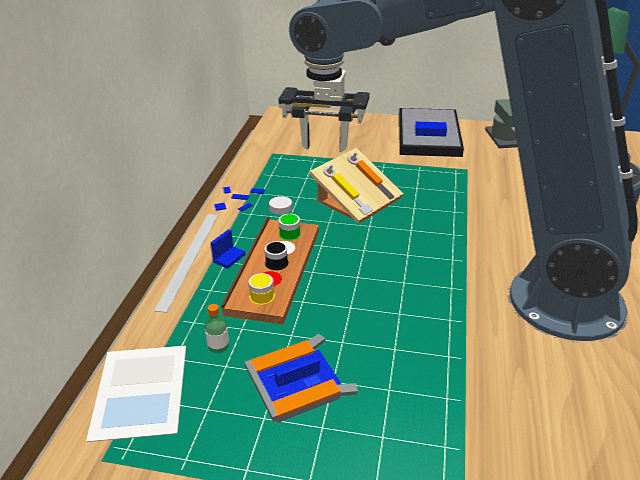

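>>> {"method": "carry_out", "body": {"moves": [[0,-1,0,0],[0,-2,0,0],[0,-3,0,0],[0,-4,0,0],[0,-5,0,0],[0,-6,0,0],[0,-6.6,0,0],[0,-6.6,0,0],[0,-6.6,0,0],[0,-6.6,0,0]]}}

```text
t: 46.8
position: [0.571, -0.4189, 0.2862]
orientation: [0.706, 0.708, 0.0, -0.001]
wrist_force: [0.0, -0.8, 1.0]
finger_gap: 0.0718
```

```bash
python3 - <<'E'
from look import *
C,im,T=look('w31',['file','scraper'])
import board
p=np.load('board.npy')
for n,S in(('pegs',[(.17,.05),(.17,-.05)]),): print(n,proj(C,board.pts(p,S)).round(1))
cv2.imwrite('pics/w31a.png',cv2.resize(im[60:330,150:510],None,fx=2.2,fy=2.2,interpolation=cv2.INTER_CUBIC))
E
```

```text
46.8 [ 0.571  -0.4189  0.2862] [-1.7994e+02 -7.0000e-02  9.0170e+01] [ 0.  -0.8  1. ] 0.0718
file 0.7 [259.9 196.5] 2644 [[ 0.4936 -0.4052  0.01  ]]
scraper 0.76 [300.9 117.4] 3220 [[ 0.549  -0.3068  0.01  ]]
pegs [[355.2 154.4]
 [304.5 230. ]]
```

View pics/w31a.png

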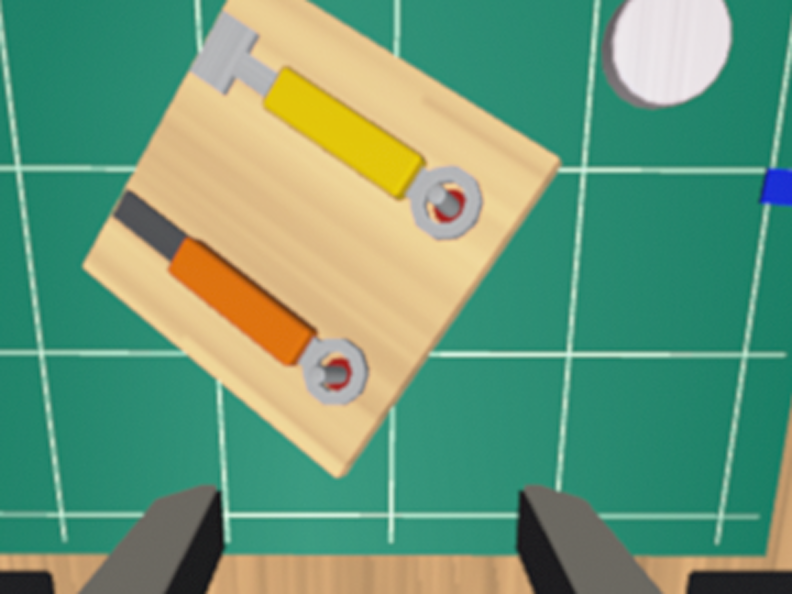

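```bash
python3 - <<'E'
from look import *
import cv2
a=cams.read_camera('side'); b=cv2.imread('pics/side30.png'); d=cv2.absdiff(a,b).max(2)
print('diff on shelf/rack/board', (d[200:330,200:330]>40).sum(),(d[330:430,240:360]>40).sum(),(d[150:220,320:410]>40).sum())
s=arm.sense(); print(s['t'],s['wrist_force'])
print(arm.hand_in())
E
```

```text
diff on shelf/rack/board 0 0 10
47.0 [-1.53338436 -0.43067462  0.50042913]
the job is handed in; nothing more can be done
None
```

The bench is tidied and the job is handed in at t ≈ 47 s. The hand-in reports no verdict.

- **Pan:** I slid the blue pan along the grooves until it met the back stop at about 9 N. The last look put it at (0.543, 0.3415), 36.6°, on my estimate of home (0.543, 0.3415).
- **File and scraper:** The file hangs on the right peg and the scraper on the left. The last wrist picture shows both eyes round their pegs and both tools lying flat on the board. I did not measure the eye-to-peg distances after release.
- **Jars:** Only yellow, green and black were there. I saw no red or white jar in any view. After each release, yellow and green measured within about 1 mm of their disc centres. Black had no such calculation. The gripper let it go within 1 mm of its disc, and it looks centred and upright in the scene, side and wrist pictures.
- **Bystanders:** I did not touch the glue, the lid or the seat, and they show no visible change.
- **Other checks:** I saw no sign of anything being knocked aside. The last side picture shows no change at the shelf or rack and a 10-pixel difference at the board, which I did not look into. The arm was clear of everything.
- **Networks:** The trained networks gave some wrong hits (for example, white and red jars that were not there). I rejected them after comparing with the pictures.

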